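Open the brush washer's left-hand lid

ROBOT

A 7-joint arm with a two-finger parallel gripper is mounted at the origin on the work surface. World frame = base frame: x ahead of the robot, y to its left, z up, the work surface at z = 0. Lengths are in m, angles in degrees, forces in N, time in s.
With the tool pointing down it reaches from about 0.425 to 0.875 m from the base axis. Payload 4.7 kg.
Tool frame: the origin (TCP) lies at the very end of the fingers, on their centre line; the grasp point (between the pads) lies env.tcp_to_grasp behind it (env.tcp_to_grasp is the distance from the TCP to the grasp point, in m); z points along the fingers, x is the direction in which the jaws open and shut, and the axes are right-handed (so a half turn about z gives the same grasp; the last joint's range is limited). The gripper opens to 87 mm and grips with 3 to 60 N. Pads are 19 mm wide; open, the fingers measure 117 mm over their backs; the gripper's body (75 mm by 190 mm) begins 51 mm behind the grasp point.
Start: joints at [68.818, 18.392, -4.016, 83.108, 1.295, 78.541, -3.26], TCP at [0.243, -0.603, 0.223] pointing down, gripper open.
Joint ranges: [-163.93, 163.93], [-17.29, 119.83], [-79.2, 71.16], [3.27, 140.29], [-89.18, 269.18], [5.43, 117.66], [-154.24, 154.24]. Speed limits (degrees/s): [147.25, 147.25, 180, 180, 180, 180, 180].

INTERFACE

Orientations are given as [roll, pitch, yaw] about the fixed x, y, z axes, in that order (R = Rz(yaw) Ry(pitch) Rx(roll)).
In Python, from cell import env gives the robot as it stands. The module is installed in compiled form; this text tells all that it offers.
- The arm moves only by the tool send_rows, never from a script. Its argument "steps" is a list of rows, each a list of 3 entries, a list of its own where there are three numbers: the shift along the tool's x, y, z in m, then the turn, a rotation vector about the tool's x, y, z in rad, then the finger opening in m, from 0 to 0.087. A call has exactly 5 rows; each row is the pose to reach, as a shift and turn from the pose commanded when the call began, along the tool's axes at that moment; what a row does not reach only later rows make up. A row lasts 1/12 s, in which the tool goes at most 41.7 mm and 7.16 degrees, less where a joint would pass 70% of its speed; a pose out of reach is approached as far as the arm can. A call with a gripper value outside its range is refused whole. The fingers move at their own pace and stop on an object; "grip_force" is the grip in N (left out, the last holds). Time passes only in rows, so rows that repeat a pose let the fingers close, or fill a call up. It gives the time, the measured TCP pose, the force and the opening at its end, in the units of the state.
- env.get_obs(): the state, without advancing time (a new reading comes with each control period).
- env.read_camera(name): name is "scene" or "top" or "wrist"; returns a dict with "pixels" (480x640x3 uint8, red, green, blue), "fx", "fy", "cx", "cy" (pixels), "position" and "rotation" of the camera in the world. Camera axes: x right, y up, looking along -z (the intrinsics and any distortion apply to the point x, -y, -z); pixel columns grow to the right and rows downward; lengths in m; the calibration is good to about 2 mm. A picture is of the moment at which its call begins. There is no depth.
- env.sign_off(): hands the job in, once; it reports no verdict.
The state is a dict: "time_s": time; "qpos": joint angles; "joint_velocities": joint speeds; "effort": joint torques, N m; "tool_pos": TCP position; "tool_rot": TCP orientation; "force": force on the tool from outside, world axes, zero at the start; "wrist_torque": the same for the moment, N m; "grip_width": finger opening in m.
Only numpy, scipy, OpenCV 4.12 (cv2) and the standard library are available. Lean on these libraries where they do the work, as an engineer would, in place of code of your own. Each camera call takes 0.05 s, during which the arm holds its last target.

TASK

Open the brush washer: its lid has a left-hand thread, so turn it clockwise (seen from above) by the bar on top until the line engraved on the lid meets the line engraved on the machine's collar and it comes free, then lift it straight off. Work by feel, without straining the thread, and set the lid gently down, right way up, inside the white dish with nothing else touched out of its place.

Things in the scene. Friction and masses are not known exactly. Their poses are not given: they have to be found in the camera images.
- washer: White round brush-washing machine fixed to the table, 132 mm across the foot, its collar 108 mm across with the flat top 60 mm above the table, the steel neck 60 mm across rising from it to 83 mm. Origin: centre of its underside; z up along the thread axis. Its x and y mark nothing to be seen.
- neck (a point): Thread axis at the neck's top, 83 mm up. A dark line 4 mm wide and 14 mm long is engraved on the collar outside the lid, pointing out from the axis. Its angle differs each time and no measured pose gives it: find it by eye or by feel. The lid is free when its own line meets it, about 0.15 rad either side. A hard stop lies 0.2 rad past that line.
- lifter (a joint): Spring disc in the neck, 40 mm across (m, grows as it rises, about 0 to 0.005). It pushes the lid up with 7 to 10 N all through the thread, so the lid turns with drag and stays where it is left; once free, the lid is pushed up about 2 mm more than the thread let it.
- lid: Aluminium lid screwed on the neck, 79 mm across, 29 mm high, 110 to 180 g. Origin: centre of its skirt's lower edge, z up, x towards the line engraved on its top. Left-hand thread: it rises 1.3 mm per radian of clockwise turn. At the start 0.7 to 2.3 rad of clockwise turn are left and its origin is 63 to 66 mm up. It must rise 25 mm more to clear the neck.
- lid_bar (a point): Middle of the bar on the lid for turning and lifting, 45 mm above the lid's origin. The bar is 50 mm long (lid's x), 14 mm thick (lid's y), 32 mm high: 29 to 61 mm above the lid's origin. The lid has 1 mm of sideways play. Prying it up before it is free, pressing, turning off the axis or driving into a stop strains the thread: over 40 N in all, spring included, is too much.
- lid_line (a point): Outer part of the dark line engraved on the lid's top, from the bar's end to the rim and on down the skirt: 36 mm from the lid's axis along its x, 29 mm above the lid's origin.
- dish: White ceramic dish fixed to the table, 140 mm across and 16 mm high with a flat floor 6 mm above the table, 116 mm across. Origin: centre of its underside. The lid, laid in it on its skirt, has its origin 6 mm above the table.
- lipstick: Bystander: black and gold lipstick, 22 mm across, 65 mm high, standing; origin under its centre.
- compact: Bystander: black powder compact, 66 mm across, 14 mm high; origin under its centre.
- perfume: Bystander: amber bottle, 48 mm across, 95 mm high; origin under its centre.
- cream: Bystander: glass jar, 64 mm across, 55 mm high; origin under its centre.
- powder_brush: Bystander: stout make-up brush standing on its gold handle, 56 mm across at the head, 140 mm high; origin under its centre.
- sponge_block: Bystander: small pink block, 50 x 35 x 22 mm; origin under its centre.
- toner: Bystander: slim bottle, 44 mm across, 130 mm high; origin under its centre.
Mind the look-alikes: they are no part of the job. Several things look just like the dish: the one meant starts farthest to the robot's right.

How it is judged (in metres and radians):
On the way:
1. the lid, unscrewed at the engraved line, is lifted upright clear of the neck (z of lid in the frame of washer above 0.088 m and horizontal distance between lid and washer below 0.02 m and angle between lid's own z axis and vertical below 0.3 rad), for 0.05 s.
At the end, for the whole second after the job is handed in: The lid lies flat and right way up on the dish's floor, inside its rim (axis within 22 mm of the dish's, underside within 3 mm of the floor, tilt under 0.06 rad), let go and at rest; it was unscrewed at the engraved line and lifted off, and no bystander was moved (horizontal distance between lid and dish below 0.022 m and angle between lid's own z axis and vertical below 0.06 rad and z of lid in the frame of dish between 0.003 and 0.009 m and linear speed of lid below 0.02 m/s and contact force between the fingers and lid below 0.1 N); the robot touches nothing.
It fails at once if the thread is strained: more than 40 N between the lid and the washer (contact force between lid and washer above 40 N).
It fails at once if the lid is set down hard: more than 60 N between lid and dish (contact force between lid and dish above 60 N).
It fails at once if the lid is dropped: it falls faster than 0.4 m/s out of the fingers (linear speed of lid above 0.4 m/s and contact force between the fingers and lid below 0.05 N).
It fails at once if a bystander is moved more than 20 mm (distance of any of lipstick, compact, perfume, cream, powder_brush, sponge_block, toner from where it was at the start of the episode above 0.02 m).
It also fails if it takes over 72 s, if anything falls off the work surface, if the arm or the gripper's body presses on something with over 40 N, if the wrist force passes 120 N, or if a joint passes its speed limit or range.

## Working session

There is one attempt and no reset: what is moved stays moved. The work goes in short steps, Python scripts to look and compute and a tool call to move; the robot and the scene stay as the last step left them, time stands still between calls to the robot, and variables do not carry over. Pictures are saved under pics/ and viewed, and the job is handed in when it is done.

Besides the shell and the picture viewer there is one more tool, called after ">>>" as name([rows], argument=value, ...), one row to a line, values as JSON. send_rows: Moves the arm, as the interface text tells. Its arguments: {"type":"object","properties":{"steps":{"type":"array"},"grip_force":{"type":"number"}},"required":["steps"]}

```bash
mkdir -p pics; ls; python3 - <<'E'
from cell import env
import cv2
o=env.get_obs(); print(o); print(env.tcp_to_grasp)
for n in ["scene","top","wrist"]:
    c=env.read_camera(n); cv2.imwrite(f"pics/{n}0.png",c["pixels"][:,:,::-1])
    print(n,{k:v for k,v in c.items() if k!="pixels"})
E
```

```text
pics
{'time_s': 0.0, 'qpos': array([68.81666745, 18.4376072 , -4.01560181, 83.17302692,  1.29652245,
       78.53947684, -3.26093789]), 'joint_velocities': array([-0.08115476, -0.02256101,  0.02652888,  0.04290389,  0.04873055,
       -0.01641215, -0.12518424]), 'effort': array([-5.76020702e-04, -4.91286027e+01, -4.03909441e-01, -3.12529099e+01,
       -6.37792144e-02,  4.36710985e-02,  1.74448469e-04]), 'tool_pos': array([ 0.2431487 , -0.60223801,  0.2214944 ]), 'tool_rot': array([ 1.79992920e+02,  1.04787442e-01, -6.80075332e+01]), 'force': array([-0.18624925, -0.69495929,  0.02540151]), 'wrist_torque': array([ 0.06751122, -0.0049529 ,  0.00355705]), 'grip_width': 0.08699287080917151}
0.0187
scene {'fx': 575.6416008352018, 'fy': 575.6416008352018, 'cx': 325.6604929723229, 'cy': 233.3038592215083, 'position': array([1.07389145, 0.79983078, 0.68743174]), 'rotation': array([ 57.92649206,   1.32185812, 145.51629643])}
top {'fx': 473.0175429257421, 'fy': 473.0175429257421, 'cx': 330.36267168807154, 'cy': 241.08114598771303, 'position': array([ 0.29132171, -0.01627723,  1.30400368]), 'rotation': array([ 1.22099324e+01, -3.34045363e-02, -8.49266770e+01])}
wrist {'fx': 429.91899649210933, 'fy': 429.91899649210933, 'cx': 319.71046107198134, 'cy': 237.88061113994254, 'position': array([ 0.32025559, -0.56965394,  0.3840476 ]), 'rotation': array([-17.6689239 ,   0.07972416, -68.13476924])}
```

View pics/scene0.png

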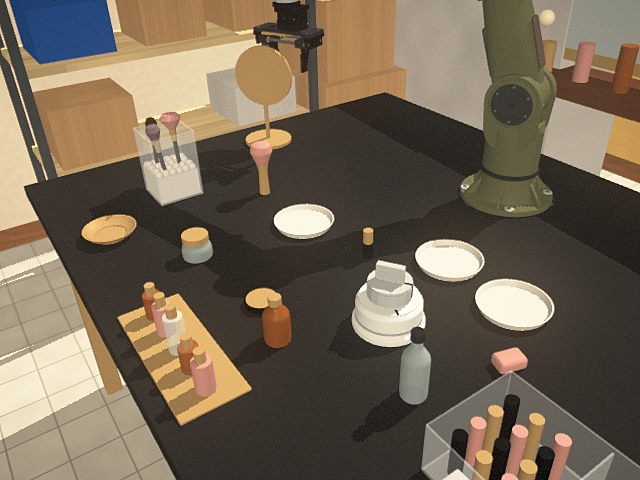

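View pics/top0.png

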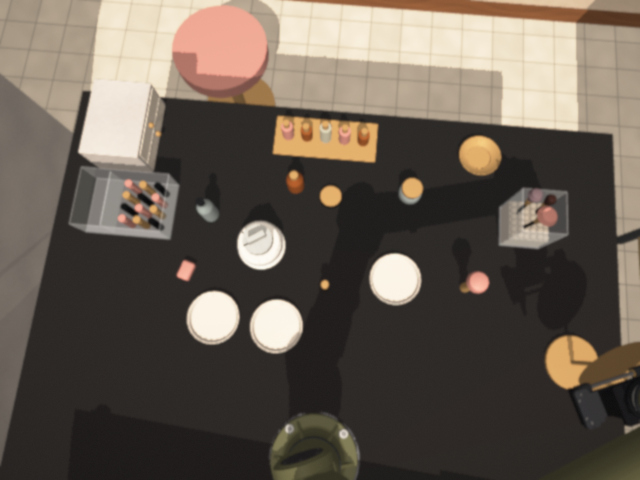

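View pics/wrist0.png

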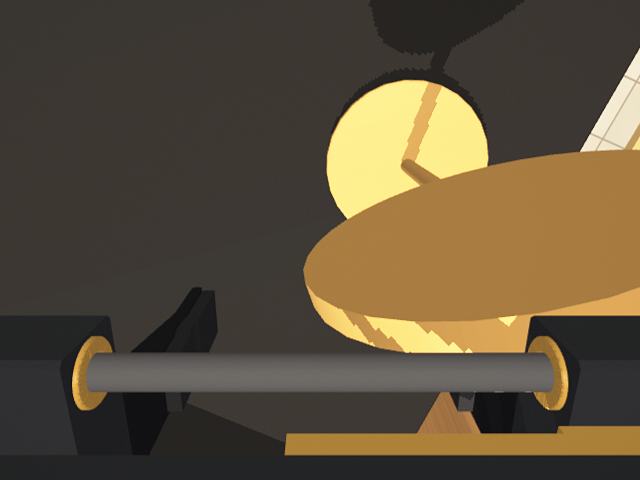

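Candidates in the top view: washer (261,245), the only one. White dishes are at (213,317), (276,326) and (395,279), plus a wooden bowl at (480,155). The top image's right is world −y, so the dish meant is (395,279).

```bash
cat > h.py <<'E'
import numpy as np, cv2
from scipy.spatial.transform import Rotation as R
def rot(r): return R.from_euler('xyz',r,degrees=True).as_matrix()
def ray(c,u,v):
    d=np.array([(u-c["cx"])/c["fx"],-(v-c["cy"])/c["fy"],-1.]); return rot(c["rotation"])@d
def onz(c,u,v,z):
    d=ray(c,u,v); p=c["position"]; return p+d*(z-p[2])/d[2]
def proj(c,P):
    q=(np.atleast_2d(P)-c["position"])@rot(c["rotation"])
    return np.c_[c["cx"]+c["fx"]*q[:,0]/-q[:,2], c["cy"]-c["fy"]*q[:,1]/-q[:,2]]
def circ(c,ctr,r,n=60):
    a=np.linspace(0,2*np.pi,n); return proj(c,np.c_[ctr[0]+r*np.cos(a),ctr[1]+r*np.sin(a),np.full(n,ctr[2])])
E
python3 - <<'E'
from cell import env
from h import *
t=env.read_camera("top"); s=env.read_camera("scene")
for n,u,v,z in [("washer",261,245,.06),("d1",213,317,.016),("d2",276,326,.016),("d3",395,279,.016),("lipst",325,285,.065),("brush",478,282,.13),("cream",411,188,.055),("compact",331,196,.014),("perf",294,178,.095),("toner",203,203,.13),("sponge",186,270,.02),("mirrorbase",570,360,.01),("bowl",480,155,.03)]:
    print(n,onz(t,u,v,z).round(3))
for n,u,v,z in [("d3",304,221,.016),("washer",389,318,.03),("lipst",368,230,.065),("mirrortop?",264,75,.2),("mirrorbase",268,140,.01),("brushbase",264,193,0)]:
    print("s",n,onz(s,u,v,z).round(3))
for n,c,b in [("tw",t,(215,200,305,290)),("sw",s,(335,250,445,350)),("td",t,(355,240,435,320))]:
    x0,y0,x1,y1=b; i=cv2.resize(c["pixels"][y0:y1,x0:x1,::-1],None,fx=6 if n!="sw" else 5,fy=6 if n!="sw" else 5,interpolation=cv2.INTER_CUBIC); cv2.imwrite(f"pics/{n}.png",i)
E
```

```text
washer [0.532 0.191 0.06 ]
d1 [0.333 0.304 0.016]
d2 [0.324 0.132 0.016]
d3 [ 0.479 -0.178  0.016]
lipst [0.44  0.01  0.065]
brush [ 0.473 -0.37   0.13 ]
cream [ 0.73  -0.202  0.055]
compact [0.7   0.017 0.014]
perf [0.716 0.119 0.095]
toner [0.616 0.342 0.13 ]
sponge [0.452 0.394 0.02 ]
mirrorbase [ 0.305 -0.655  0.01 ]
bowl [ 0.856 -0.398  0.03 ]
s d3 [ 0.49  -0.165  0.016]
s washer [0.561 0.22  0.03 ]
s lipst [0.446 0.014 0.065]
s mirrortop? [ 0.301 -0.658  0.2  ]
s mirrorbase [ 0.315 -0.639  0.01 ]
s brushbase [ 0.482 -0.367  0.   ]
```

View pics/tw.png

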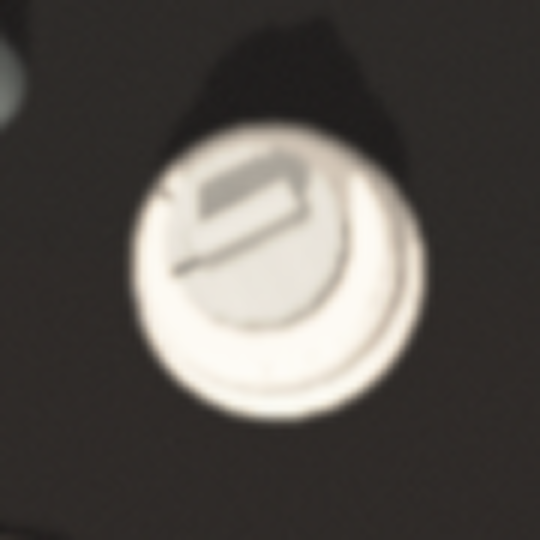

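View pics/sw.png

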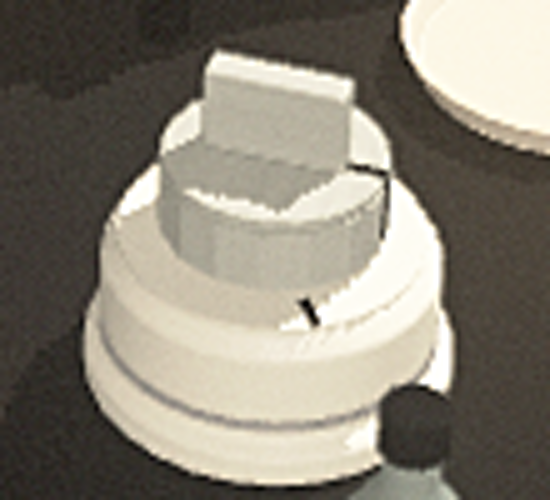

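View pics/td.png

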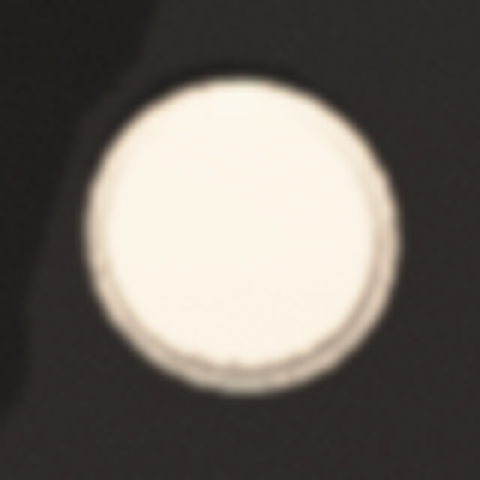

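Dish crop: clean white, centred near (395,279). Washer crop: the lid line meets the rim at about (245,245) in the top image. The collar line is at about (243,232) in top and (396.5,312.5) in scene, so it lies clockwise of the lid line as required. Next I fit centres and angles.

```bash
cat > m1.py <<'E'
from cell import env
from h import *
from scipy.optimize import least_squares
t=env.read_camera("top"); s=env.read_camera("scene")
def hullfit(c,box,x0,rings,nm,th=150):
    g=cv2.cvtColor(c["pixels"],cv2.COLOR_RGB2GRAY); x,y,X,Y=box
    m=np.zeros_like(g); m[y:Y,x:X]=(g[y:Y,x:X]>th)*255
    k=max(cv2.findContours(m,cv2.RETR_EXTERNAL,cv2.CHAIN_APPROX_NONE)[0],key=cv2.contourArea)
    h=cv2.convexHull(k)[:,0].astype(float)
    def f(p):
        P=np.vstack([circ(c,(p[0],p[1],z),r) for r,z in rings]).astype(np.float32)
        q=cv2.convexHull(P)
        return [cv2.pointPolygonTest(q,(float(a),float(b)),True) -0.0 for a,b in h]
    r=least_squares(f,x0,diff_step=1e-3,loss='soft_l1'); print(nm,r.x.round(4),"rms px",np.sqrt(np.mean(np.array(f(r.x))**2)).round(2)); return r.x
W=[(.066,0),(.066,.01),(.054,.06)]
hullfit(t,(225,200,305,290),(.532,.191),[(.066,.012),(.066,0),(.054,.06)],"washer top")
hullfit(t,(355,240,435,320),(.479,-.178),[(.07,.016)],"dish top")
hullfit(s,(270,200,340,245),(.479,-.178),[(.07,.016)],"dish scene",120)
E
python3 m1.py
```

```text
washer top [0.5417 0.2011] rms px 0.33
dish top [ 0.4804 -0.1777] rms px 0.09
dish scene [ 0.4864 -0.172 ] rms px 1.37
```

```bash
cat > m2.py <<'E'
from cell import env
from h import *
import sys
cx,cy=map(float,sys.argv[1:3]); zl=.0645; nm=sys.argv[3]
t=env.read_camera("top"); s=env.read_camera("scene")
out=[]
for c,b in [(t,(215,200,305,290)),(s,(340,255,440,345))]:
    x,y,X,Y=b; k=600//(X-x) if (X-x)<100 else 6
    k=6
    i=cv2.resize(c["pixels"][y:Y,x:X,::-1],None,fx=k,fy=k,interpolation=cv2.INTER_CUBIC).copy()
    for r,z,col in [(.066,0,(255,0,0)),(.054,.06,(0,0,255)),(.0395,zl+.029,(0,200,0)),(.0395,zl,(0,200,200))]:
        p=(circ(c,(cx,cy,z),r)-[x,y]+.5)*k
        cv2.polylines(i,[p.round().astype(np.int32)],True,col,1)
    out.append(i)
h=max(o.shape[0] for o in out); out=[cv2.copyMakeBorder(o,0,h-o.shape[0],0,0,cv2.BORDER_CONSTANT) for o in out]
o=np.hstack(out); o=cv2.resize(o,None,fx=800/o.shape[1],fy=800/o.shape[1]); cv2.imwrite(f"pics/{nm}.png",o)
for n,c,u,v,z in [("collar top",t,242.8,232,.06),("collar scene",s,396.5,312.4,.06),("lidline top",t,244.7,245.3,zl+.029),("lidline scene",s,412.8,284.5,zl+.029)]:
    p=onz(c,u,v,z); print(n,p.round(4),"r",np.hypot(p[0]-cx,p[1]-cy).round(4),"ang",np.degrees(np.arctan2(p[1]-cy,p[0]-cx)).round(1))
E
python3 m2.py .5417 .2011 ov1
```

```text
collar top [0.5636 0.2447 0.06  ] r 0.0487 ang 63.3
collar scene [0.5647 0.2428 0.06  ] r 0.0477 ang 61.1
lidline top [0.5212 0.2281 0.0935] r 0.0339 ang 127.1
lidline scene [0.5223 0.2331 0.0935] r 0.0374 ang 121.2
```

View pics/ov1.png

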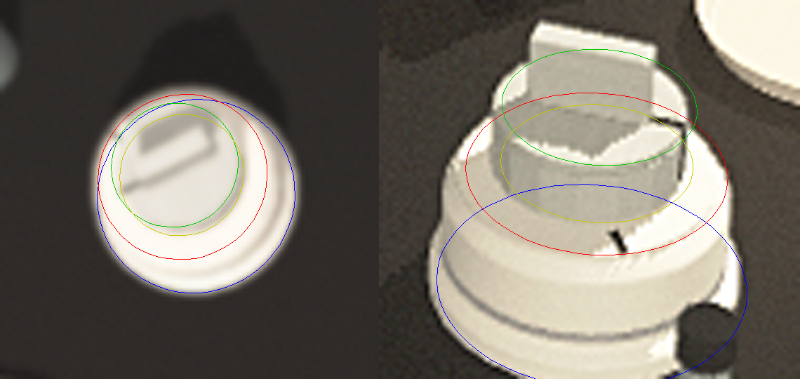

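>>> send_rows([
  [[0, 0, -0.03], [0, 0, 0], 0.087],
  [[0, 0, -0.06], [0, 0, 0], 0.087],
  [[0, 0, -0.09], [0, 0, 0], 0.087],
  [[0, 0, -0.11], [0, 0, 0], 0.087],
  [[0, 0, -0.12], [0, 0, 0], 0.087],
])

```text
time_s: 0.87
tool_pos: [0.2438, -0.6036, 0.3465]
tool_rot: [-180.0, -0.3, -68.0]
force: [-0.8, -0.4, 0.7]
grip_width: 0.0869
```

```bash
cat > plan.py <<'E'
from cell import env
from h import *
import sys
x,y,z,yaw=map(float,sys.argv[1:5])
o=env.get_obs(); M=rot(o["tool_rot"]); d=M.T@(np.array([x,y,z])-o["tool_pos"])
T=rot([180,0,yaw]); rv=R.from_matrix(M.T@T).as_rotvec()
print("t",round(o["time_s"],2),"at",o["tool_pos"].round(4),o["tool_rot"].round(2),"F",o["force"].round(2),"T",o["wrist_torque"].round(3),"w",round(o["grip_width"],4))
print("shift",d.round(4),"rotvec",rv.round(4),"q",o["qpos"].round(0))
E
python3 plan.py .5 -.1 .34 0
```

```text
t 0.87 at [ 0.2438 -0.6036  0.3465] [-179.99   -0.31  -68.01] F [-0.78 -0.39  0.69] T [-0.034 -0.039  0.008] w 0.0869
shift [-0.3711 -0.4262  0.0045] rotvec [ 0.0032 -0.0049 -1.187 ] q [69. 17. -4. 71.  1. 92. -3.]
```

>>> send_rows([
  [[-0.026, -0.03, 0], [0, 0, -0.1], 0.087],
  [[-0.052, -0.06, 0], [0, 0, -0.2], 0.087],
  [[-0.078, -0.09, 0], [0, 0, -0.3], 0.087],
  [[-0.104, -0.12, 0], [0, 0, -0.4], 0.087],
  [[-0.13, -0.15, 0], [0, 0, -0.5], 0.087],
])

```text
time_s: 1.28
tool_pos: [0.3341, -0.424, 0.3416]
tool_rot: [-180.0, 0.1, -39.1]
force: [0.5, -0.1, 0.3]
grip_width: 0.0872
```

```bash
python3 plan.py .5 -.1 .34 0
```

```text
t 1.28 at [ 0.3341 -0.424   0.3416] [-1.800e+02  7.000e-02 -3.909e+01] F [ 0.45 -0.12  0.27] T [-0.012 -0.141 -0.004] w 0.0872
shift [-0.0755 -0.3561  0.0017] rotvec [-5.000e-04  1.100e-03 -6.822e-01] q [ 61.   4. -13.  87.   1.  89.   9.]
```

>>> send_rows([
  [[-0.008, -0.038, 0], [0, 0, -0.1], 0.087],
  [[-0.016, -0.076, 0], [0, 0, -0.2], 0.087],
  [[-0.024, -0.114, 0], [0, 0, -0.3], 0.087],
  [[-0.032, -0.152, 0], [0, 0, -0.4], 0.087],
  [[-0.04, -0.19, 0], [0, 0, -0.5], 0.087],
])

```text
time_s: 1.7
tool_pos: [0.4235, -0.2518, 0.3418]
tool_rot: [180.0, 0.0, -10.4]
force: [0.8, 0.2, -0.3]
grip_width: 0.0869
```

```bash
python3 plan.py .51 .14 .30 20
```

```text
t 1.7 at [ 0.4235 -0.2518  0.3418] [ 1.800e+02  5.000e-02 -1.044e+01] F [ 0.77  0.19 -0.32] T [-0.075 -0.121 -0.007] w 0.0869
shift [ 0.0141 -0.401   0.0418] rotvec [-2.000e-04  9.000e-04 -5.313e-01] q [ 51.  -2. -23.  92.  -1.  89.  18.]
```

>>> send_rows([
  [[0.002, -0.04, 0.008], [0, 0, -0.1], 0.087],
  [[0.005, -0.08, 0.016], [0, 0, -0.2], 0.087],
  [[0.008, -0.12, 0.024], [0, 0, -0.3], 0.087],
  [[0.01, -0.16, 0.032], [0, 0, -0.4], 0.087],
  [[0.012, -0.2, 0.04], [0, 0, -0.5], 0.087],
])

```text
time_s: 2.12
tool_pos: [0.472, -0.0575, 0.3015]
tool_rot: [180.0, 0.0, 18.2]
force: [0.8, -1.4, 0.4]
grip_width: 0.0871
```

```bash
python3 plan.py .51 .14 .30 33
```

```text
t 2.12 at [ 0.472  -0.0575  0.3015] [1.7999e+02 4.0000e-02 1.8200e+01] F [ 0.78 -1.41  0.44] T [-0.08  -0.205 -0.026] w 0.0871
shift [ 0.0978 -0.1758  0.0014] rotvec [ 1.000e-04  7.000e-04 -2.582e-01] q [ 40.  -4. -35.  98.  -2.  85.  24.]
```

>>> send_rows([
  [[0.02, -0.035, 0], [0, 0, -0.05], 0.087],
  [[0.04, -0.07, 0], [0, 0, -0.1], 0.087],
  [[0.06, -0.105, 0], [0, 0, -0.15], 0.087],
  [[0.08, -0.14, 0], [0, 0, -0.2], 0.087],
  [[0.098, -0.175, 0], [0, 0, -0.258], 0.087],
])

```text
time_s: 2.53
tool_pos: [0.5115, 0.139, 0.302]
tool_rot: [180.0, 0.0, 32.8]
force: [0.7, -0.0, 0.3]
grip_width: 0.0867
```

```bash
python3 plan.py .5417 .2011 .20 33; python3 - <<'E'
from cell import env
from h import *
w=env.read_camera("wrist"); cv2.imwrite("pics/w1.png",w["pixels"][:,:,::-1]); print(w["position"],w["rotation"])
i=w["pixels"][:,:,::-1].copy()
for r,z,col in [(.066,0,(255,0,0)),(.054,.06,(0,0,255)),(.0395,.0935,(0,200,0))]:
    p=circ(w,(.5417,.2011,z),r); cv2.polylines(i,[p.round().astype(np.int32)],True,col,1)
cv2.imwrite("pics/w1o.png",i)
E
```

```text
t 2.53 at [0.5115 0.139  0.302 ] [1.7998e+02 2.0000e-02 3.2840e+01] F [ 0.75 -0.05  0.26] T [ 0.025 -0.143 -0.016] w 0.0867
shift [ 0.0591 -0.0359  0.102 ] rotvec [ 0.0003  0.0003 -0.0028] q [ 27.   5. -48.  91.   4.  85.  12.]
[0.46528644 0.21097143 0.46444397] [-17.68597078   0.0346821   32.71326793]
```

View pics/w1o.png

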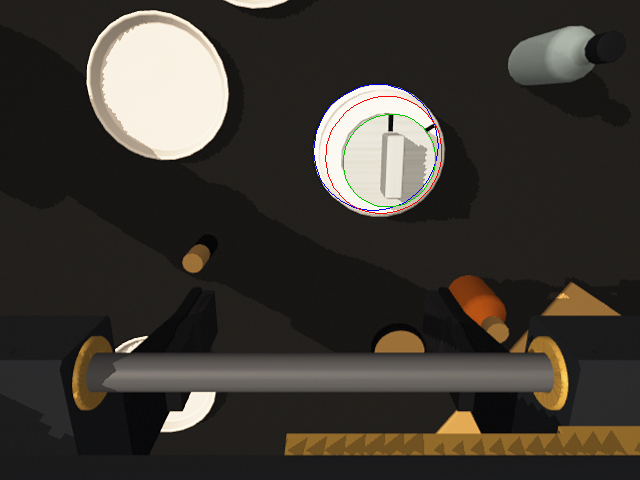

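Clear wrist view: washer centred near (380,150), lid line at (391,122), collar line at (431,127), bar top about (397,165). Zooming in.

```bash
python3 - <<'E'
import cv2
i=cv2.imread("pics/w1.png")[75:225,305:455]; cv2.imwrite("pics/w1c.png",cv2.resize(i,None,fx=4,fy=4,interpolation=cv2.INTER_CUBIC))
E
```

```text
(no output)
```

View pics/w1c.png

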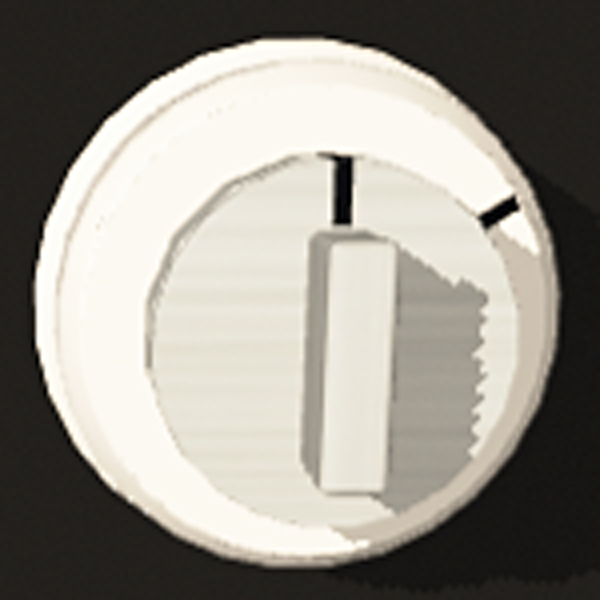

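```bash
python3 - <<'E'
from cell import env
from h import *
from scipy.optimize import least_squares
w=env.read_camera("wrist")
f=lambda a,b:(305+(a+.5)/4-.5,75+(b+.5)/4-.5)
g=cv2.cvtColor(w["pixels"],cv2.COLOR_RGB2GRAY)
zl=.0645
C=[onz(w,*f(*p),zl+.061) for p in [(332,240),(397,240),(387,493),(322,491)]]
C=np.array(C); print(C.round(4),C.mean(0).round(4))
print("len",np.linalg.norm(C[0]-C[3]),np.linalg.norm(C[1]-C[2]),"wid",np.linalg.norm(C[0]-C[1]))
d=(C[0]+C[1]-C[2]-C[3]); print("bar ang",np.degrees(np.arctan2(d[1],d[0])))
a,b=[onz(w,*f(*p),zl+.029) for p in [(343,158),(343,225)]]; d=a-b; print("lid line",a.round(4),b.round(4),np.degrees(np.arctan2(d[1],d[0])))
a,b=[onz(w,*f(*p),.06) for p in [(518,203),(482,220)]]; d=a-b; print("collar line",a.round(4),b.round(4),np.degrees(np.arctan2(d[1],d[0])))
c=C.mean(0); m=(a+b)/2; print("collar from axis",np.hypot(*(m-c)[:2]),np.degrees(np.arctan2(m[1]-c[1],m[0]-c[0])))
# foot silhouette
m=np.zeros_like(g); m[75:225,305:455]=(g[75:225,305:455]>110)*255
k=max(cv2.findContours(m,cv2.RETR_EXTERNAL,cv2.CHAIN_APPROX_NONE)[0],key=cv2.contourArea); h=cv2.convexHull(k)[:,0].astype(float)
def F(p):
    q=cv2.convexHull(np.vstack([circ(w,(p[0],p[1],z),r) for r,z in [(.066,0),(.066,.012),(.054,.06)]]).astype(np.float32))
    return [cv2.pointPolygonTest(q,(float(x),float(y)),True) for x,y in h]
r=least_squares(F,(.54,.2),diff_step=1e-3,loss='soft_l1'); print("foot",r.x,np.std(F(r.x)))
E
```

```text
[[0.5206 0.2297 0.1255]
 [0.5311 0.2366 0.1255]
 [0.5592 0.1957 0.1255]
 [0.548  0.1888 0.1255]] [0.5397 0.2127 0.1255]
len 0.04918180288625533 0.049605619399522495 wid 0.012523991768531568
bar ang 124.2050643204173
lid line [0.5181 0.2453 0.0935] [0.5261 0.2344 0.0935] 126.32224129147151
collar line [0.5622 0.2618 0.06  ] [0.5577 0.2543 0.06  ] 58.87174202044978
collar from axis 0.04966388341152335 65.95172358340514
foot [0.54302589 0.20060826] 0.5647362639413507
```

The fits disagree: the corners came from the earlier frame, and the arm was still settling between the two reads. I'll re-measure with the pose and picture from the same read.

```bash
cat > snap.py <<'E'
from cell import env
from h import *
import sys,pickle
nm=sys.argv[1]; cam=sys.argv[2]; w=env.read_camera(cam); pickle.dump(w,open(f"pics/{nm}.pkl","wb"))
i=w["pixels"][:,:,::-1]
if len(sys.argv)>3:
    x,y,X,Y=map(int,sys.argv[3:7]); k=float(sys.argv[7]); i=cv2.resize(i[y:Y,x:X],None,fx=k,fy=k,interpolation=cv2.INTER_CUBIC)
cv2.imwrite(f"pics/{nm}.png",i); o=env.get_obs(); print(w["position"],w["rotation"],o["tool_pos"],o["tool_rot"],o["time_s"],o["force"],o["wrist_torque"])
E
python3 snap.py w2 wrist
```

```text
[0.46335254 0.21616073 0.4648652 ] [-17.40468906  -0.08065602  33.35301257] [0.5105813  0.14136967 0.30176339] [-1.79866195e+02  2.20715493e-02  3.31608919e+01] 2.6833 [ 0.44274574 -0.95458652  0.64596992] [-0.04327753 -0.1321195  -0.02717475]
```

View pics/w2.png

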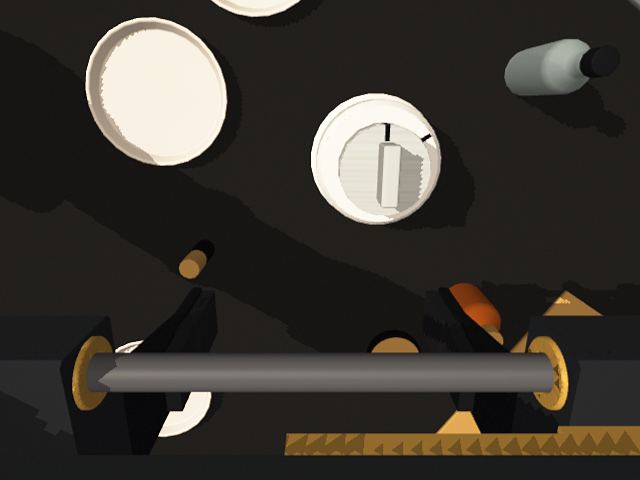

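```bash
python3 - <<'E'
import cv2
i=cv2.imread("pics/w2.png")[85:235,305:455]; cv2.imwrite("pics/w2c.png",cv2.resize(i,None,fx=4,fy=4,interpolation=cv2.INTER_CUBIC))
E
```

```text
(no output)
```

View pics/w2c.png

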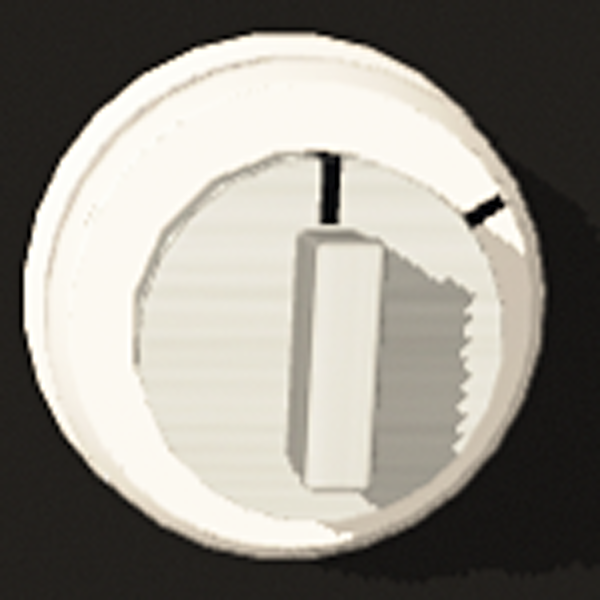

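```bash
cat > meas.py <<'E'
from h import *
import pickle,sys,json
from scipy.optimize import least_squares
def meas(nm,x0,y0,k,bar,lid,col,fit=True,zl=.0645):
    w=pickle.load(open(f"pics/{nm}.pkl","rb"))
    f=lambda p:(x0+(p[0]+.5)/k-.5,y0+(p[1]+.5)/k-.5)
    ang=lambda d:np.degrees(np.arctan2(d[1],d[0])).round(1)
    C=np.array([onz(w,*f(p),zl+.061) for p in bar]); c=C.mean(0)
    d=C[0]+C[1]-C[2]-C[3]; print("bar c",c.round(4),"len",np.linalg.norm(d/2).round(4),"wid",np.linalg.norm(C[0]-C[1]).round(4),"ang",ang(d))
    a,b=[onz(w,*f(p),zl+.029) for p in lid]; print("lid line",a.round(4),ang(a-b),"from bar",ang(a-c),np.hypot(*(a-c)[:2]).round(4))
    a,b=[onz(w,*f(p),.06) for p in col]; m=(a+b)/2; print("collar",m.round(4),ang(a-b),"from bar",ang(m-c),np.hypot(*(m-c)[:2]).round(4))
    if fit:
        g=cv2.cvtColor(w["pixels"],cv2.COLOR_RGB2GRAY); m=np.zeros_like(g); m[y0:y0+150,x0:x0+150]=(g[y0:y0+150,x0:x0+150]>110)*255
        k=max(cv2.findContours(m,cv2.RETR_EXTERNAL,cv2.CHAIN_APPROX_NONE)[0],key=cv2.contourArea); h=cv2.convexHull(k)[:,0].astype(float)
        def F(p):
            q=cv2.convexHull(np.vstack([circ(w,(p[0],p[1],z),r) for r,z in [(.066,0),(.066,.012),(.054,.06)]]).astype(np.float32))
            return [cv2.pointPolygonTest(q,(float(x),float(y)),True) for x,y in h]
        r=least_squares(F,(.54,.2),diff_step=1e-3,loss='soft_l1'); print("foot",r.x,np.std(F(r.x)))
E
python3 -c "
from meas import *
meas('w2',305,85,4,[(317,240),(384,240),(372,491),(304,490)],[(330,156),(330,222)],[(503,200),(468,220)])"
```

```text
bar c [0.5412 0.2009 0.1255] len 0.0497 wid 0.013 ang 123.3
lid line [0.5198 0.2338 0.0935] 126.0 from bar 123.1 0.0392
collar [0.5619 0.2453 0.06  ] 63.5 from bar 65.0 0.0489
foot [0.54320031 0.20028256] 0.6682229152284197
```

```bash
python3 plan.py .5413 .2008 .16 33.3
```

```text
t 2.68 at [0.5106 0.1414 0.3018] [-1.7987e+02  2.0000e-02  3.3160e+01] F [ 0.44 -0.95  0.65] T [-0.043 -0.132 -0.027] w 0.087
shift [ 0.0583 -0.0326  0.1418] rotvec [-0.0023  0.0004 -0.0024] q [ 27.   5. -48.  91.   4.  85.  12.]
```

>>> send_rows([
  [[0.018, -0.011, 0.034], [0, 0, 0], 0.06],
  [[0.036, -0.022, 0.068], [0, 0, 0], 0.06],
  [[0.05, -0.03, 0.1], [0, 0, 0], 0.06],
  [[0.058, -0.0326, 0.125], [0, 0, -0.002], 0.06],
  [[0.058, -0.0326, 0.141], [0, 0, -0.002], 0.06],
])

```text
time_s: 3.1
tool_pos: [0.5417, 0.1954, 0.1575]
tool_rot: [-179.9, 0.2, 32.8]
force: [-1.0, -1.1, 0.9]
grip_width: 0.0635
```

>>> send_rows([
  [[0, 0, 0], [0, 0, 0], 0.06],
  [[0, 0, 0], [0, 0, 0], 0.06],
  [[0, 0, 0], [0, 0, 0], 0.06],
  [[0, 0, 0], [0, 0, 0], 0.06],
  [[0, 0, 0], [0, 0, 0], 0.06],
])

```text
time_s: 3.52
tool_pos: [0.5438, 0.1957, 0.1631]
tool_rot: [179.9, -0.1, 32.8]
force: [-0.7, 1.1, 0.9]
grip_width: 0.0601
```

```bash
python3 plan.py .5413 .2008 .1 33.3; python3 snap.py w3 wrist; python3 snap.py s3 scene 330 230 450 350 5
```

```text
t 3.52 at [0.5438 0.1957 0.1631] [ 1.7991e+02 -1.3000e-01  3.2770e+01] F [-0.67  1.1   0.85] T [ 0.086 -0.106  0.051] w 0.0601
shift [ 0.0005 -0.0058  0.0631] rotvec [ 0.0016 -0.0023 -0.0093] q [ 19.  18. -48.  97.  14.  72.  -0.]
[0.49720567 0.26763782 0.32546579] [-17.75521182  -0.11314494  32.64460063] [0.54361854 0.19574389 0.16290357] [ 1.79919266e+02 -1.12863156e-01  3.27849066e+01] 3.5667 [ 0.04910867 -0.16293676  0.25018762] [-0.01685094 -0.11029418 -0.0163839 ]
[1.07389145 0.79983078 0.68743174] [ 57.92649206   1.32185812 145.51629643] [0.54342519 0.1958076  0.16265375] [ 1.79933186e+02 -8.91368321e-02  3.27938480e+01] 3.6167 [-0.48555614 -1.13425631  0.40196982] [ 0.09935214 -0.16940615 -0.02119889]
```

View pics/w3.png

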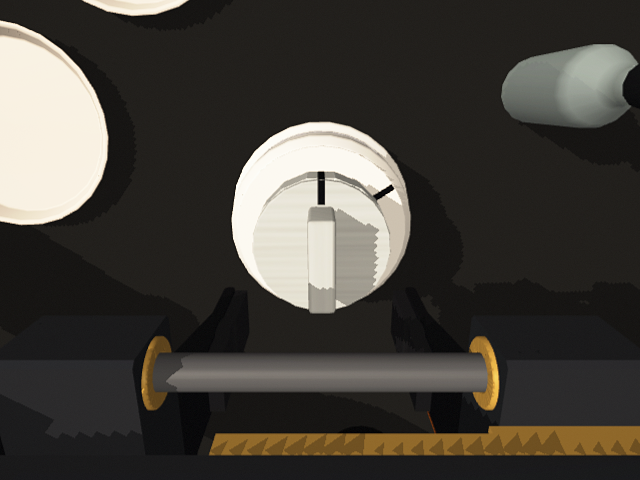

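View pics/s3.png

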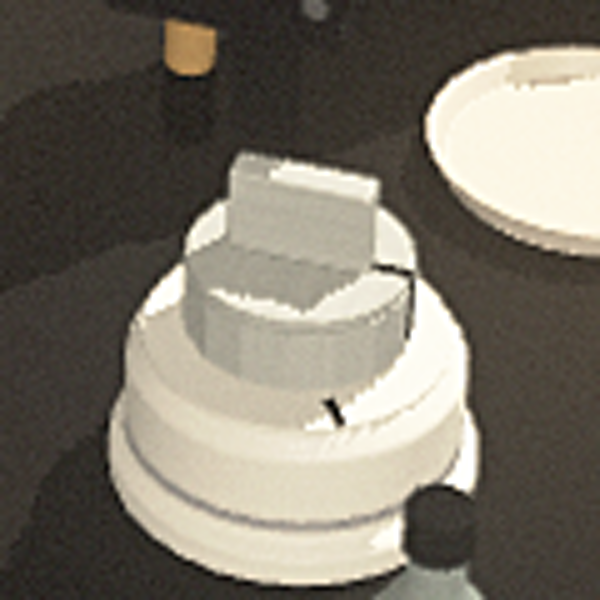

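```bash
python3 - <<'E'
import cv2
i=cv2.imread("pics/w3.png")[115:325,225:425]; cv2.imwrite("pics/w3c.png",cv2.resize(i,None,fx=2.8,fy=2.8,interpolation=cv2.INTER_CUBIC))
E
```

```text
(no output)
```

View pics/w3c.png

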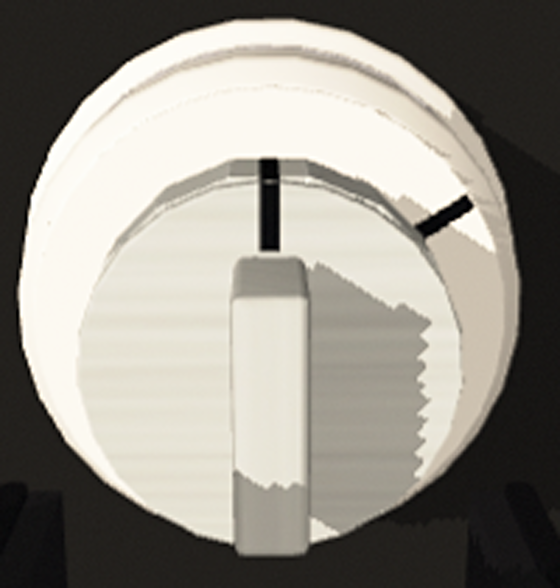

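```bash
python3 -c "
from meas import *
meas('w3',225,115,2.8,[(231,297),(309,297),(310,555),(235,555)],[(269,182),(269,250)],[(471,203),(418,234)],False)"; python3 plan.py .5413 .2008 .1 33.3
```

```text
bar c [0.5415 0.2009 0.1255] len 0.0494 wid 0.0134 ang 123.2
lid line [0.5202 0.2336 0.0935] 122.7 from bar 123.1 0.039
collar [0.5611 0.2429 0.06  ] 64.0 from bar 65.0 0.0463
t 3.62 at [0.5434 0.1958 0.1627] [ 1.7993e+02 -9.0000e-02  3.2790e+01] F [-0.49 -1.13  0.4 ] T [ 0.099 -0.169 -0.021] w 0.0602
shift [ 0.0008 -0.0054  0.0626] rotvec [ 0.0012 -0.0016 -0.0088] q [ 19.  18. -49.  97.  14.  72.  -0.]
```

>>> send_rows([
  [[0.001, -0.0055, 0.015], [0, 0, -0.005], 0.05],
  [[0.001, -0.0055, 0.03], [0, 0, -0.005], 0.05],
  [[0.001, -0.0055, 0.042], [0, 0, -0.005], 0.05],
  [[0.001, -0.0055, 0.05], [0, 0, -0.005], 0.05],
  [[0.001, -0.0055, 0.05], [0, 0, -0.005], 0.05],
])

```text
time_s: 4.03
tool_pos: [0.5397, 0.2003, 0.1098]
tool_rot: [-180.0, 0.2, 33.1]
force: [0.8, 0.3, -0.6]
grip_width: 0.0502
```

>>> send_rows([
  [[0, 0, 0], [0, 0, 0], 0.05],
  [[0, 0, 0], [0, 0, 0], 0.05],
  [[0, 0, 0], [0, 0, 0], 0.05],
  [[0, 0, 0], [0, 0, 0], 0.05],
  [[0, 0, 0], [0, 0, 0], 0.05],
])

```text
time_s: 4.45
tool_pos: [0.541, 0.2012, 0.112]
tool_rot: [180.0, -0.0, 33.1]
force: [-0.5, 0.1, -1.3]
grip_width: 0.05
```

```bash
python3 plan.py .5414 .2009 .102 33.1;python3 snap.py w4 wrist
```

```text
t 4.45 at [0.541  0.2012 0.112 ] [ 1.7998e+02 -4.0000e-02  3.3120e+01] F [-0.53  0.07 -1.32] T [ 0.071 -0.148  0.036] w 0.05
shift [0.0001 0.0005 0.01  ] rotvec [ 0.0004 -0.0008  0.0003] q [ 17.  21. -48. 100.  16.  67.  -2.]
[0.49435811 0.27291443 0.27450267] [-1.76921678e+01 -2.94754886e-02  3.29866649e+01] [0.54096855 0.20117023 0.11191322] [ 1.79977379e+02 -3.32523391e-02  3.31120630e+01] 4.5 [ 0.98038407 -0.75318453  0.3293707 ] [ 0.01062681 -0.13001873  0.0290298 ]
```

View pics/w4.png

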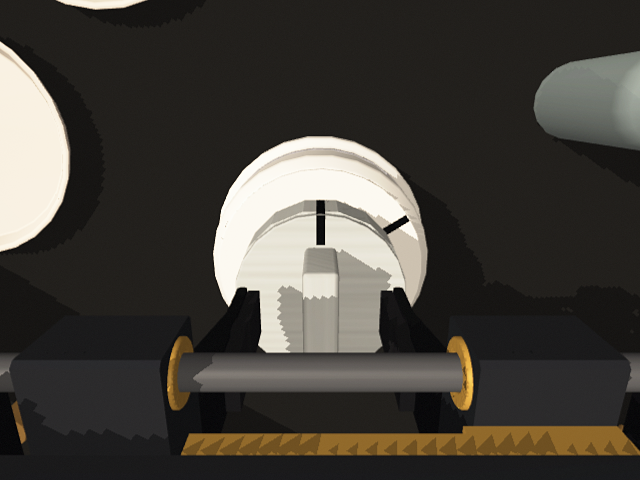

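>>> send_rows([
  [[0, 0.0005, 0.004], [0, 0, 0], 0.03],
  [[0, 0.0005, 0.008], [0, 0, 0], 0.03],
  [[0, 0.0005, 0.011], [0, 0, 0], 0.03],
  [[0, 0.0005, 0.011], [0, 0, 0], 0.025],
  [[0, 0.0005, 0.011], [0, 0, 0], 0.02],
], grip_force=5)

```text
time_s: 4.92
tool_pos: [0.5407, 0.2006, 0.1001]
tool_rot: [-180.0, 0.0, 33.1]
force: [-0.1, -0.4, 0.2]
grip_width: 0.0257
```

>>> send_rows([
  [[0, 0, 0], [0, 0, 0], 0.018],
  [[0, 0, 0], [0, 0, 0], 0.016],
  [[0, 0, 0], [0, 0, 0], 0.014],
  [[0, 0, 0], [0, 0, 0], 0.012],
  [[0, 0, 0], [0, 0, 0], 0.01],
], grip_force=5)

```text
time_s: 5.33
tool_pos: [0.5415, 0.2011, 0.1007]
tool_rot: [180.0, -0.1, 33.1]
force: [1.2, 1.4, -1.3]
grip_width: 0.0139
```

```bash
python3 plan.py .5414 .2009 .1005 33.1
```

```text
t 5.33 at [0.5415 0.2011 0.1007] [ 1.7999e+02 -8.0000e-02  3.3120e+01] F [ 1.17  1.37 -1.32] T [ 0.195 -0.493  0.02 ] w 0.0139
shift [-0.0002  0.0001  0.0002] rotvec [ 0.0001 -0.0014  0.0004] q [ 17.  21. -47. 101.  17.  65.  -3.]
```

>>> send_rows([
  [[0, 0, 0], [0, 0, 0], 0.005],
  [[0, 0, 0], [0, 0, 0], 0.005],
  [[0, 0, 0], [0, 0, 0], 0.005],
  [[0, 0, 0], [0, 0, 0], 0.005],
  [[0, 0, 0], [0, 0, 0], 0.005],
], grip_force=20)

```text
time_s: 5.75
tool_pos: [0.5415, 0.2011, 0.1007]
tool_rot: [180.0, -0.1, 33.1]
force: [3.3, 2.3, -1.3]
grip_width: 0.0141
```

>>> send_rows([
  [[0, 0, 0], [0, 0, 0.02], 0.005],
  [[0, 0, -0.0001], [0, 0, 0.05], 0.005],
  [[0, 0, -0.0001], [0, 0, 0.08], 0.005],
  [[0, 0, -0.0001], [0, 0, 0.11], 0.005],
  [[0, 0, -0.0002], [0, 0, 0.14], 0.005],
])

```text
time_s: 6.17
tool_pos: [0.5405, 0.2005, 0.1008]
tool_rot: [180.0, 0.1, 25.0]
force: [1.1, -0.3, 1.6]
grip_width: 0.0139
```

```bash
python3 plan.py .5414 .2009 .1005 33.1; python3 snap.py s5 scene 330 230 450 350 5
```

```text
t 6.17 at [0.5405 0.2005 0.1008] [1.7998e+02 7.0000e-02 2.4980e+01] F [ 1.11 -0.3   1.6 ] T [ 0.184 -0.365  0.192] w 0.0139
shift [0.001  0.     0.0003] rotvec [ 0.0003  0.0013 -0.1417] q [ 16.  21. -46. 101.  16.  65. -10.]
[1.07389145 0.79983078 0.68743174] [ 57.92649206   1.32185812 145.51629643] [0.54047122 0.20051032 0.10086271] [1.79975940e+02 7.03590978e-02 2.49040350e+01] 6.2167 [ 0.06235759 -0.10957458  1.48314764] [ 0.10797017 -0.29010979 -0.02451771]
```

View pics/s5.png

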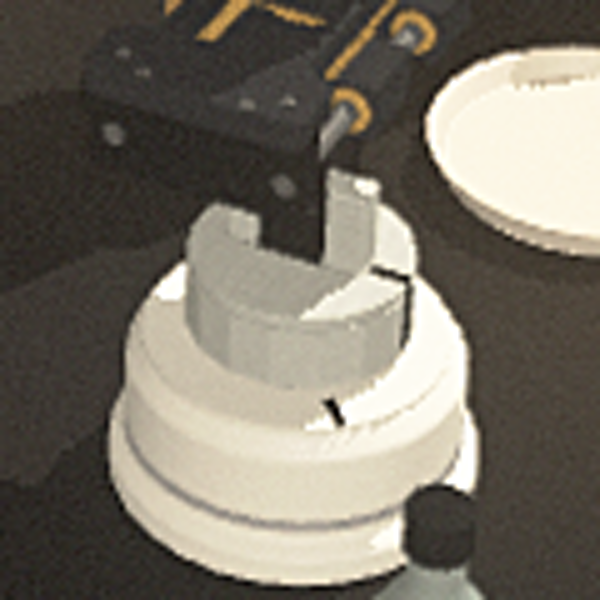

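>>> send_rows([
  [[0.0002, 0, -0.0001], [0, 0, 0.05], 0.005],
  [[0.0003, 0, -0.0001], [0, 0, 0.1], 0.005],
  [[0.0004, 0, -0.0002], [0, 0, 0.15], 0.005],
  [[0.0005, 0, -0.0003], [0, 0, 0.2], 0.005],
  [[0.0005, 0, -0.0003], [0, 0, 0.24], 0.005],
])

```text
time_s: 6.63
tool_pos: [0.5408, 0.2009, 0.1011]
tool_rot: [180.0, 0.1, 11.2]
force: [0.0, 1.0, 2.4]
grip_width: 0.0139
```

```bash
python3 plan.py .5414 .2009 .1005 -25.5
```

```text
t 6.63 at [0.5408 0.2009 0.1011] [1.7997e+02 8.0000e-02 1.1230e+01] F [0.04 1.04 2.44] T [ 0.08  -0.219  0.139] w 0.0139
shift [0.0006 0.0001 0.0006] rotvec [0.0009 0.0012 0.6411] q [ 14.  20. -43. 101.  15.  65. -23.]
```

>>> send_rows([
  [[0, 0, -0.0001], [0, 0, 0.05], 0.005],
  [[0, 0, -0.0001], [0, 0, 0.1], 0.005],
  [[0, 0, -0.0002], [0, 0, 0.15], 0.005],
  [[0, 0, -0.0003], [0, 0, 0.2], 0.005],
  [[0, 0, -0.0003], [0, 0, 0.24], 0.005],
])

```text
time_s: 7.05
tool_pos: [0.5411, 0.2012, 0.1015]
tool_rot: [180.0, 0.0, -2.5]
force: [1.3, 1.5, 1.2]
grip_width: 0.0138
```

```bash
python3 plan.py .5414 .2009 .1005 -25.5
```

```text
t 7.05 at [0.5411 0.2012 0.1015] [ 1.7999e+02  2.0000e-02 -2.5100e+00] F [1.33 1.52 1.23] T [ 0.32  -0.403  0.218] w 0.0138
shift [0.0003 0.0003 0.001 ] rotvec [2.000e-04 3.000e-04 4.013e-01] q [ 12.  20. -41. 101.  14.  65. -36.]
```

Remaining 0.40 rad; next 0.22, then look.

>>> send_rows([
  [[0, 0, -0.0001], [0, 0, 0.05], 0.005],
  [[0, 0, -0.0001], [0, 0, 0.1], 0.005],
  [[0, 0, -0.0002], [0, 0, 0.15], 0.005],
  [[0, 0, -0.0003], [0, 0, 0.2], 0.005],
  [[0, 0, -0.0003], [0, 0, 0.22], 0.005],
])

```text
time_s: 7.47
tool_pos: [0.5417, 0.2014, 0.1024]
tool_rot: [-180.0, -0.0, -15.1]
force: [0.3, 1.4, 3.9]
grip_width: 0.0135
```

```bash
python3 plan.py .5414 .2009 .1005 -25.5; python3 snap.py s6 scene 330 230 450 350 5;python3 snap.py w6 wrist
```

```text
t 7.47 at [0.5417 0.2014 0.1024] [-1.7997e+02 -4.0000e-02 -1.5110e+01] F [0.31 1.44 3.89] T [ 0.274 -0.288 -0.044] w 0.0135
shift [-0.0001  0.0006  0.0019] rotvec [-0.0005 -0.0006  0.1813] q [ 10.  19. -39. 101.  13.  65. -48.]
[1.07389145 0.79983078 0.68743174] [ 57.92649206   1.32185812 145.51629643] [0.54169768 0.20139827 0.10239808] [-1.79970230e+02 -4.13239933e-02 -1.51010033e+01] 7.5167 [1.6490253  1.26926045 3.19371454] [ 0.3083463  -0.36391414 -0.09872817]
[0.5626504  0.28374097 0.26493129] [-17.64408239  -0.04335027 -15.22980252] [0.54169706 0.20133427 0.10227638] [-1.79969114e+02 -4.16099068e-02 -1.49946870e+01] 7.5667 [1.17888616 2.62214265 2.6605408 ] [ 0.35282824 -0.38053837 -0.11055854]
```

View pics/s6.png

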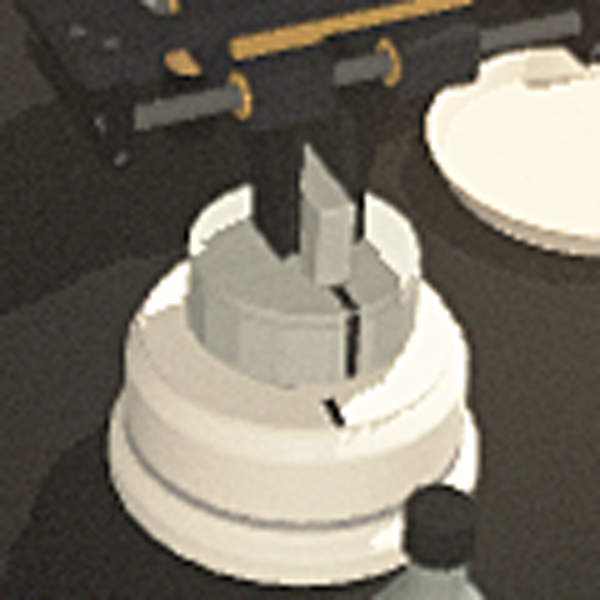

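View pics/w6.png

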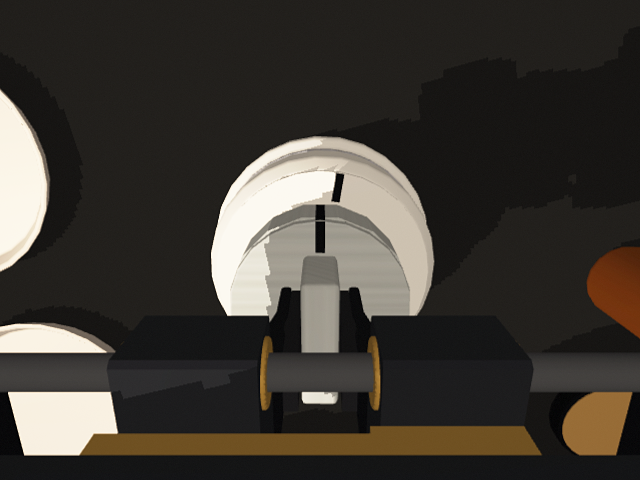

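The lid line (320,230) is about 10° short of the collar line (338,187). Finishing the turn.

>>> send_rows([
  [[0, 0, -0.0001], [0, 0, 0.04], 0.005],
  [[0, 0, -0.0003], [0, 0, 0.08], 0.005],
  [[0, 0, -0.0005], [0, 0, 0.12], 0.005],
  [[0, 0, -0.0007], [0, 0, 0.16], 0.005],
  [[0, 0, -0.001], [0, 0, 0.17], 0.005],
])

```text
time_s: 7.98
tool_pos: [0.5418, 0.201, 0.1033]
tool_rot: [-180.0, -0.0, -24.8]
force: [1.5, 1.1, 3.9]
grip_width: 0.0137
```

```bash
python3 plan.py .5414 .2009 .1005 -25.5; python3 snap.py s7 scene 330 230 450 350 5;python3 snap.py w7 wrist
```

```text
t 7.98 at [0.5418 0.201  0.1033] [-1.7998e+02 -5.0000e-02 -2.4780e+01] F [1.45 1.05 3.85] T [ 0.185 -0.288  0.063] w 0.0137
shift [-0.0003  0.0002  0.0028] rotvec [-0.0003 -0.0008  0.0125] q [  9.  19. -38. 101.  12.  65. -57.]
[1.07389145 0.79983078 0.68743174] [ 57.92649206   1.32185812 145.51629643] [0.54182776 0.20097534 0.10336492] [-1.79982342e+02 -5.21498862e-02 -2.47529884e+01] 8.0333 [1.48390078 1.06524603 6.08818469] [ 0.20619739 -0.31964928  0.02390917]
[0.57602098 0.2786144  0.26588601] [-17.65385951  -0.05720568 -24.87868665] [0.54182983 0.20099208 0.10334498] [-1.79980934e+02 -5.23346305e-02 -2.46955313e+01] 8.0833 [0.23484857 1.05198608 5.63382116] [ 0.21503671 -0.23370636  0.01337116]
```

View pics/s7.png

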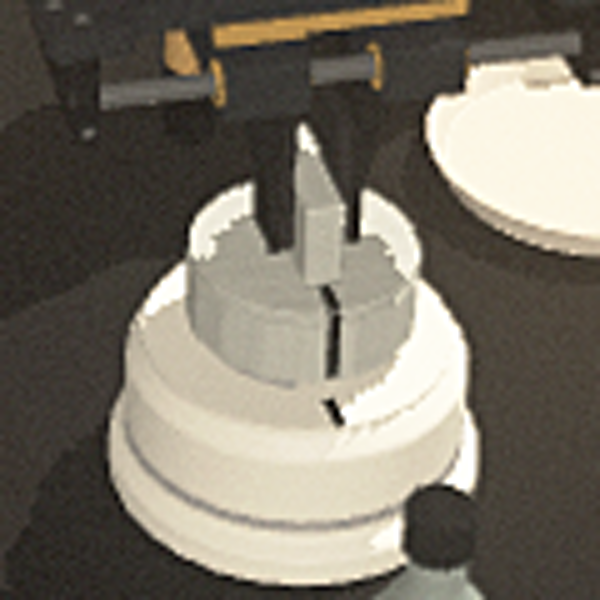

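View pics/w7.png

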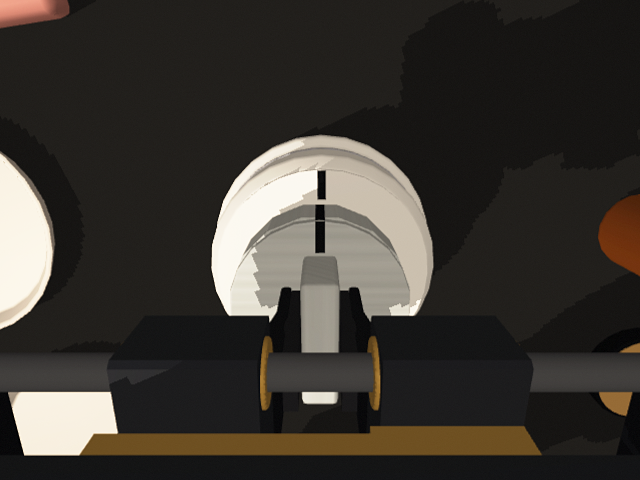

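Lines meet: collar (322,184), lid (320,228). The upward push on the tool is about 5.6 N, which fits a freed lid. A small lift next, as a check by feel.

>>> send_rows([
  [[0, 0, -0.0005], [0, 0, 0.01], 0.005],
  [[0, 0, -0.001], [0, 0, 0.01], 0.005],
  [[0, 0, -0.0015], [0, 0, 0.01], 0.005],
  [[0, 0, -0.002], [0, 0, 0.01], 0.005],
  [[0, 0, -0.002], [0, 0, 0.01], 0.005],
])

```text
time_s: 8.5
tool_pos: [0.5417, 0.2009, 0.1042]
tool_rot: [-180.0, -0.0, -25.3]
force: [3.5, 1.0, 0.1]
grip_width: 0.0138
```

>>> send_rows([
  [[0, 0, -0.0005], [0, 0, 0], 0.005],
  [[0, 0, -0.001], [0, 0, 0], 0.005],
  [[0, 0, -0.0015], [0, 0, 0], 0.005],
  [[0, 0, -0.002], [0, 0, 0], 0.005],
  [[0, 0, -0.002], [0, 0, 0], 0.005],
])

```text
time_s: 8.92
tool_pos: [0.5417, 0.2007, 0.1057]
tool_rot: [-180.0, -0.0, -25.3]
force: [6.5, 1.6, -3.1]
grip_width: 0.014
```

```bash
python3 plan.py .5414 .2009 .1445 -25.3
```

```text
t 8.92 at [0.5417 0.2007 0.1057] [-179.99   -0.    -25.33] F [ 6.53  1.61 -3.14] T [ 0.524 -1.383  0.037] w 0.014
shift [-0.0004 -0.0001 -0.0388] rotvec [-0.0002 -0.0001 -0.0005] q [  9.  18. -38. 101.  12.  65. -58.]
```

```bash
python3 snap.py s8 scene 330 230 450 350 5;python3 snap.py w8 wrist
```

```text
[1.07389145 0.79983078 0.68743174] [ 57.92649206   1.32185812 145.51629643] [0.54168783 0.20064754 0.10575009] [-1.79988729e+02 -5.30898580e-03 -2.53291187e+01] 8.9667 [ 5.13320381  2.65722905 -3.1550862 ] [ 0.51103547 -1.38271052  0.02274081]
[0.57677634 0.27788426 0.26823843] [-1.76610183e+01 -1.07186187e-02 -2.54544637e+01] [0.54169353 0.20063931 0.10572872] [-1.79989278e+02 -4.22967082e-03 -2.53318735e+01] 9.0167 [ 5.74966483  1.65110833 -3.90279066] [ 0.53114935 -1.39496815  0.0278222 ]
```

View pics/s8.png

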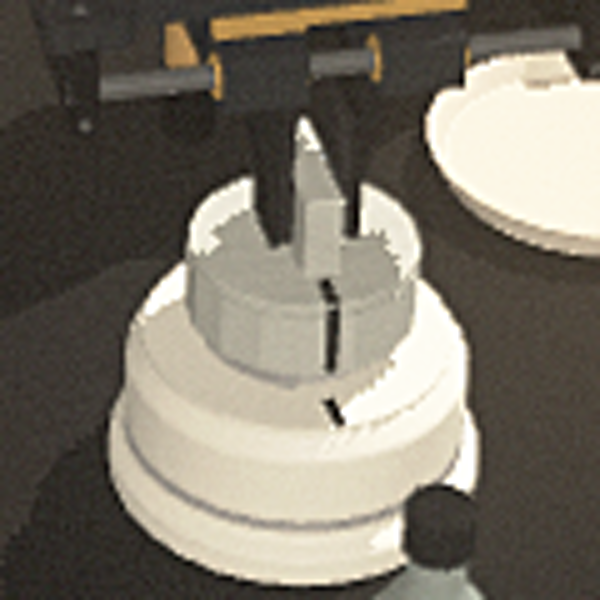

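View pics/w8.png

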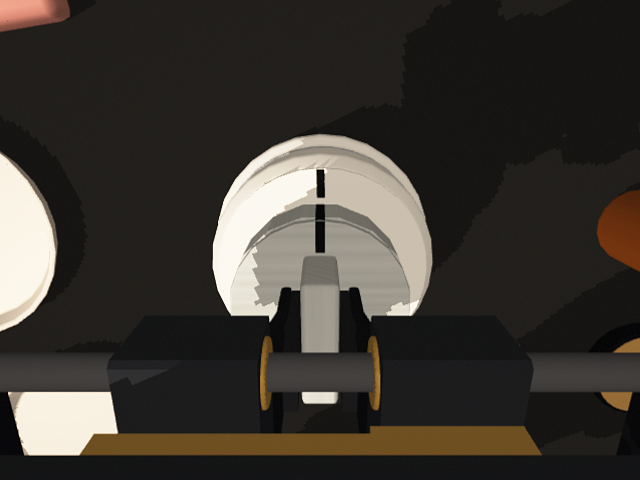

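Lid rises with the fingers (gap to collar grew, grip unchanged), but there is a 6 N side load towards +x. I'll relieve that before lifting on.

>>> send_rows([
  [[0.0002, -0.0001, 0], [0, 0, 0], 0.005],
  [[0.0004, -0.0003, 0], [0, 0, 0], 0.005],
  [[0.0005, -0.0003, 0], [0, 0, 0], 0.005],
  [[0.0005, -0.0003, 0], [0, 0, 0], 0.005],
  [[0.0005, -0.0003, 0], [0, 0, 0], 0.005],
])

```text
time_s: 9.43
tool_pos: [0.5418, 0.2007, 0.1062]
tool_rot: [180.0, 0.0, -25.3]
force: [4.3, 1.4, -3.7]
grip_width: 0.014
```

```bash
python3 plan.py .5414 .2009 .1445 -25.3
```

```text
t 9.43 at [0.5418 0.2007 0.1062] [ 1.7996e+02  3.0000e-02 -2.5330e+01] F [ 4.25  1.43 -3.7 ] T [ 0.381 -1.064  0.043] w 0.014
shift [-0.0004  0.     -0.0383] rotvec [ 0.0007  0.0004 -0.0005] q [  9.  18. -38. 101.  12.  65. -58.]
```

>>> send_rows([
  [[0.0004, -0.0003, 0], [0, 0, 0], 0.005],
  [[0.0007, -0.0006, 0], [0, 0, 0], 0.005],
  [[0.0009, -0.0007, 0], [0, 0, 0], 0.005],
  [[0.0009, -0.0007, -0.0005], [0, 0, 0], 0.005],
  [[0.0009, -0.0007, -0.001], [0, 0, 0], 0.005],
])

```text
time_s: 9.85
tool_pos: [0.5422, 0.2009, 0.1074]
tool_rot: [179.9, 0.1, -25.3]
force: [-0.1, 0.8, -2.0]
grip_width: 0.0136
```

```bash
python3 plan.py .5414 .2009 .1445 -25.3
```

```text
t 9.85 at [0.5422 0.2009 0.1074] [ 1.799e+02  8.000e-02 -2.532e+01] F [-0.06  0.78 -2.01] T [ 0.012 -0.113 -0.009] w 0.0136
shift [-0.0008  0.0004 -0.0371] rotvec [ 0.0017  0.0014 -0.0003] q [  9.  19. -38. 100.  12.  65. -58.]
```

Side load is gone and the tool carries only about the lid's weight. Lifting straight up.

>>> send_rows([
  [[0, 0, -0.001], [0, 0, 0], 0.005],
  [[0, 0, -0.0025], [0, 0, 0], 0.005],
  [[0, 0, -0.004], [0, 0, 0], 0.005],
  [[0, 0, -0.0055], [0, 0, 0], 0.005],
  [[0, 0, -0.007], [0, 0, 0], 0.005],
])

```text
time_s: 10.27
tool_pos: [0.5431, 0.2012, 0.1148]
tool_rot: [180.0, -0.0, -25.3]
force: [0.5, 0.2, -1.2]
grip_width: 0.014
```

>>> send_rows([
  [[0, 0, -0.002], [0, 0, 0], 0.005],
  [[0, 0, -0.004], [0, 0, 0], 0.005],
  [[0, 0, -0.006], [0, 0, 0], 0.005],
  [[0, 0, -0.008], [0, 0, 0], 0.005],
  [[0, 0, -0.01], [0, 0, 0], 0.005],
])

```text
time_s: 10.68
tool_pos: [0.5431, 0.2012, 0.1249]
tool_rot: [180.0, -0.0, -25.3]
force: [-0.1, -0.4, -1.8]
grip_width: 0.0139
```

>>> send_rows([
  [[0, 0, -0.003], [0, 0, 0], 0.005],
  [[0, 0, -0.006], [0, 0, 0], 0.005],
  [[0, 0, -0.009], [0, 0, 0], 0.005],
  [[0, 0, -0.012], [0, 0, 0], 0.005],
  [[0, 0, -0.015], [0, 0, 0], 0.005],
])

```text
time_s: 11.1
tool_pos: [0.5432, 0.2013, 0.14]
tool_rot: [-180.0, -0.0, -25.3]
force: [-0.6, -0.9, -0.9]
grip_width: 0.0135
```

>>> send_rows([
  [[0, 0, -0.005], [0, 0, 0], 0.005],
  [[0, 0, -0.012], [0, 0, 0], 0.005],
  [[0, 0, -0.02], [0, 0, 0], 0.005],
  [[0, 0, -0.024], [0, 0, 0], 0.005],
  [[0, 0, -0.025], [0, 0, 0], 0.005],
])

```text
time_s: 11.52
tool_pos: [0.5438, 0.2016, 0.1661]
tool_rot: [-179.9, -0.1, -25.3]
force: [-0.1, -0.0, -1.1]
grip_width: 0.0136
```

```bash
python3 plan.py .4815 -.177 .19 -25.3; python3 snap.py s9 scene;python3 snap.py w9 wrist
```

```text
t 11.52 at [0.5438 0.2016 0.1661] [-1.7992e+02 -1.0000e-01 -2.5320e+01] F [-0.12 -0.01 -1.12] T [ 0.065 -0.078  0.049] w 0.0136
shift [ 0.1056  0.3689 -0.0242] rotvec [-0.0014 -0.0017 -0.0004] q [ 10.  15. -38.  97.  10.  71. -56.]
[1.07389145 0.79983078 0.68743174] [ 57.92649206   1.32185812 145.51629643] [0.54365096 0.20143547 0.16568584] [-1.79947589e+02 -7.95428800e-02 -2.53260364e+01] 11.5667 [ 1.13589798  0.57227397 -0.79598953] [-0.06633114 -0.06119373  0.0042716 ]
[0.57849418 0.27867231 0.32824369] [-17.61845904  -0.08250096 -25.4524319 ] [0.54334731 0.20129597 0.16508088] [-1.79979977e+02 -4.10143511e-02 -2.53254193e+01] 11.6167 [-0.17807878 -0.13381427 -2.03985987] [ 0.0097677  -0.06151757 -0.00803999]
```

View pics/s9.png

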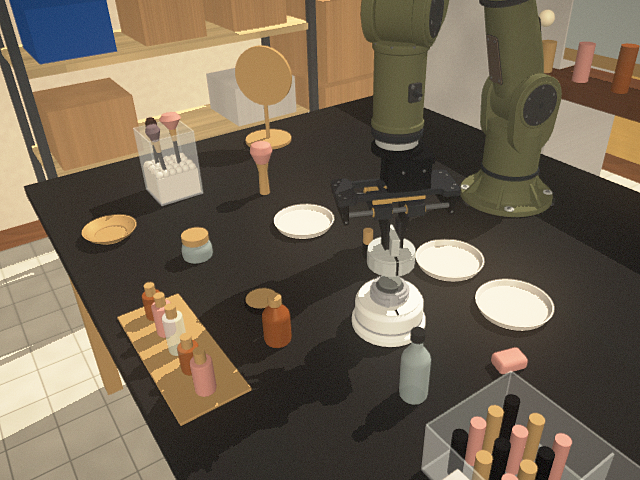

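View pics/w9.png

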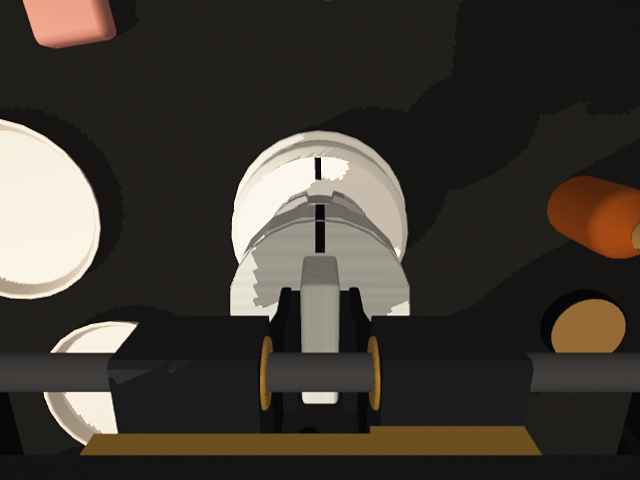

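Lid is clear of the neck (scene: lid at (391,255), neck and disc visible below). Carrying it to the dish.

>>> send_rows([
  [[0.003, 0.01, -0.002], [0, 0, 0], 0.005],
  [[0.01, 0.034, -0.005], [0, 0, 0], 0.005],
  [[0.017, 0.058, -0.008], [0, 0, 0], 0.005],
  [[0.024, 0.083, -0.01], [0, 0, 0], 0.005],
  [[0.031, 0.108, -0.01], [0, 0, 0], 0.005],
], grip_force=25)

```text
time_s: 12.03
tool_pos: [0.5244, 0.0885, 0.1747]
tool_rot: [180.0, -0.0, -25.3]
force: [0.2, 1.4, -1.6]
grip_width: 0.0141
```

>>> send_rows([
  [[0.007, 0.025, 0], [0, 0, 0], 0.005],
  [[0.014, 0.05, 0], [0, 0, 0], 0.005],
  [[0.021, 0.075, 0], [0, 0, 0], 0.005],
  [[0.028, 0.1, 0], [0, 0, 0], 0.005],
  [[0.035, 0.125, 0], [0, 0, 0], 0.005],
])

```text
time_s: 12.45
tool_pos: [0.5021, -0.0396, 0.1745]
tool_rot: [180.0, 0.0, -25.4]
force: [0.8, -0.9, -2.4]
grip_width: 0.0141
```

```bash
python3 plan.py .481 -.177 .1 -25.3
```

```text
t 12.45 at [ 0.5021 -0.0396  0.1745] [ 1.7996e+02  2.0000e-02 -2.5360e+01] F [ 0.81 -0.94 -2.36] T [-0.024 -0.088  0.045] w 0.0141
shift [0.0398 0.1331 0.0745] rotvec [ 0.0006  0.0004 -0.001 ] q [ 30.   4. -29. 106.   2.  70. -25.]
```

>>> send_rows([
  [[0.008, 0.026, 0.003], [0, 0, 0], 0.005],
  [[0.016, 0.052, 0.01], [0, 0, 0], 0.005],
  [[0.024, 0.078, 0.018], [0, 0, 0], 0.005],
  [[0.03, 0.102, 0.026], [0, 0, 0], 0.005],
  [[0.034, 0.12, 0.034], [0, 0, 0], 0.005],
])

```text
time_s: 12.87
tool_pos: [0.481, -0.164, 0.1401]
tool_rot: [179.9, 0.0, -25.5]
force: [-0.6, 0.8, -2.4]
grip_width: 0.0139
```

>>> send_rows([
  [[0.001, 0.004, 0.006], [0, 0, 0], 0.005],
  [[0.001, 0.004, 0.012], [0, 0, 0], 0.005],
  [[0.001, 0.004, 0.016], [0, 0, 0], 0.005],
  [[0.001, 0.004, 0.016], [0, 0, 0], 0.005],
  [[0.001, 0.004, 0.016], [0, 0, 0], 0.005],
])

```text
time_s: 13.28
tool_pos: [0.4821, -0.163, 0.1246]
tool_rot: [-180.0, 0.0, -25.2]
force: [-0.1, -0.0, -0.8]
grip_width: 0.0138
```

```bash
python3 plan.py .481 -.177 .042 -25.3; python3 snap.py s10 scene 210 130 430 290 3.5;python3 snap.py w10 wrist
```

```text
t 13.28 at [ 0.4821 -0.163   0.1246] [-1.7997e+02  1.0000e-02 -2.5180e+01] F [-0.11 -0.02 -0.78] T [-0.029 -0.037  0.024] w 0.0138
shift [0.005  0.0131 0.0826] rotvec [-0.0004  0.0003  0.0021] q [ 37.   7. -23. 109.   3.  65. -12.]
[1.07389145 0.79983078 0.68743174] [ 57.92649206   1.32185812 145.51629643] [ 0.48227639 -0.16330548  0.12492509] [-1.79981583e+02 -1.99525194e-02 -2.51867678e+01] 13.3333 [-0.26909138  0.80400341 -0.88165396] [-0.0165301  -0.08764704 -0.0207859 ]
[ 0.51712675 -0.08599875  0.28745955] [-17.65541373  -0.02919394 -25.31437663] [ 0.48236746 -0.16357303  0.12511449] [-1.79988947e+02 -4.51282324e-02 -2.52032061e+01] 13.3833 [-0.10559013 -0.44702252 -1.4617458 ] [ 0.01287116 -0.09919069  0.00822023]
```

View pics/s10.png

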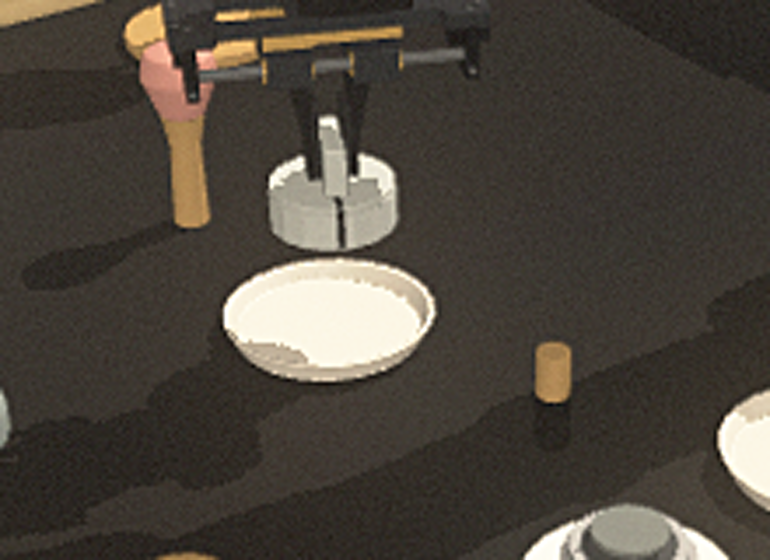

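View pics/w10.png

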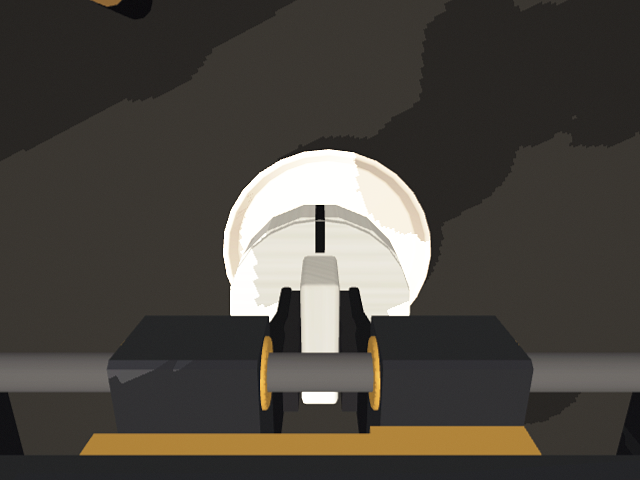

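>>> send_rows([
  [[0.0015, 0.004, 0.01], [0, 0, 0], 0.005],
  [[0.003, 0.008, 0.022], [0, 0, 0], 0.005],
  [[0.005, 0.013, 0.036], [0, 0, 0.002], 0.005],
  [[0.005, 0.013, 0.05], [0, 0, 0.002], 0.005],
  [[0.005, 0.013, 0.06], [0, 0, 0.002], 0.005],
])

```text
time_s: 13.8
tool_pos: [0.4794, -0.179, 0.0623]
tool_rot: [180.0, 0.1, -25.5]
force: [-0.1, 1.1, -2.1]
grip_width: 0.0137
```

>>> send_rows([
  [[0, 0, 0.002], [0, 0, 0], 0.005],
  [[0, 0, 0.004], [0, 0, 0], 0.005],
  [[0, 0, 0.006], [0, 0, 0], 0.005],
  [[0, 0, 0.008], [0, 0, 0], 0.005],
  [[0, 0, 0.01], [0, 0, 0], 0.005],
])

```text
time_s: 14.22
tool_pos: [0.4813, -0.1787, 0.0551]
tool_rot: [180.0, -0.1, -25.4]
force: [0.5, 0.4, -1.2]
grip_width: 0.014
```

```bash
python3 plan.py .481 -.177 .042 -25.3; python3 snap.py s11 scene 210 130 430 290 3.5;python3 snap.py w11 wrist
```

```text
t 14.22 at [ 0.4813 -0.1787  0.0551] [ 1.800e+02 -8.000e-02 -2.543e+01] F [ 0.49  0.35 -1.25] T [ 0.026 -0.14  -0.019] w 0.014
shift [-0.001  -0.0014  0.0131] rotvec [ 0.0001 -0.0014 -0.0022] q [ 37.  12. -22. 113.   5.  56. -12.]
[1.07389145 0.79983078 0.68743174] [ 57.92649206   1.32185812 145.51629643] [ 0.48090126 -0.17860189  0.05466828] [ 1.79992145e+02 -3.53454753e-02 -2.54278075e+01] 14.2667 [ 0.28415582 -0.15719551 -1.33498697] [-0.01243765 -0.01565213 -0.01847163]
[ 0.51605568 -0.10134045  0.21714765] [-17.67918082  -0.03881497 -25.55645739] [ 0.4807903  -0.17855202  0.05476755] [ 1.79992203e+02 -1.99208591e-02 -2.54284643e+01] 14.3167 [-0.30631419  0.43573973 -1.16212606] [ 0.02223271 -0.02616029  0.00837607]
```

View pics/s11.png

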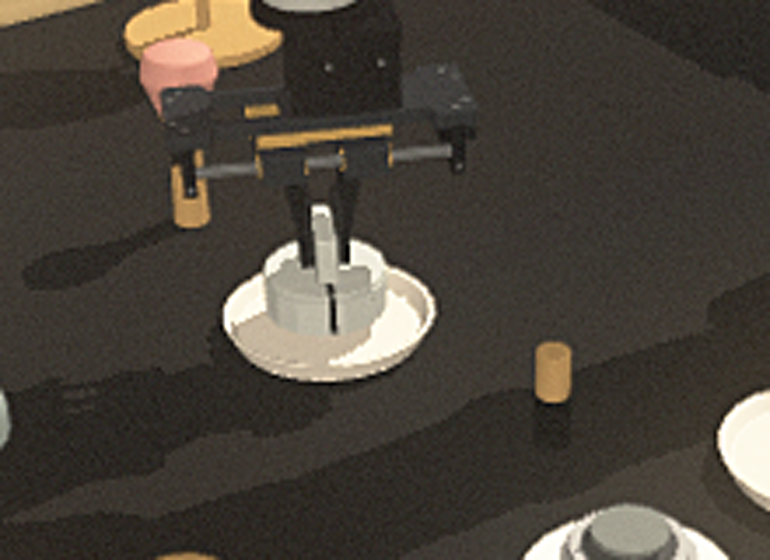

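View pics/w11.png

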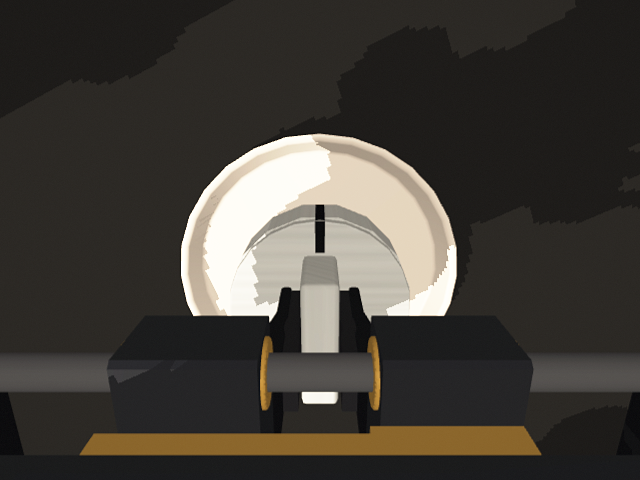

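Lid is centred over the dish in both views. Lowering slowly, feeling for contact.

>>> send_rows([
  [[0, 0, 0.002], [0, 0, 0], 0.005],
  [[0, 0, 0.004], [0, 0, 0], 0.005],
  [[0, 0, 0.006], [0, 0, 0], 0.005],
  [[0, 0, 0.008], [0, 0, 0], 0.005],
  [[0, 0, 0.009], [0, 0, 0], 0.005],
])

```text
time_s: 14.73
tool_pos: [0.4804, -0.1785, 0.0453]
tool_rot: [180.0, 0.0, -25.4]
force: [0.7, 0.6, -1.9]
grip_width: 0.0141
```

>>> send_rows([
  [[0, 0, 0.0003], [0, 0, 0], 0.005],
  [[0, 0, 0.0006], [0, 0, 0], 0.005],
  [[0, 0, 0.0009], [0, 0, 0], 0.005],
  [[0, 0, 0.0012], [0, 0, 0], 0.005],
  [[0, 0, 0.0015], [0, 0, 0], 0.005],
])

```text
time_s: 15.15
tool_pos: [0.4808, -0.1786, 0.0442]
tool_rot: [180.0, -0.0, -25.4]
force: [0.6, 0.9, -2.3]
grip_width: 0.0142
```

>>> send_rows([
  [[0, 0, 0.0003], [0, 0, 0], 0.005],
  [[0, 0, 0.0006], [0, 0, 0], 0.005],
  [[0, 0, 0.0009], [0, 0, 0], 0.005],
  [[0, 0, 0.0012], [0, 0, 0], 0.005],
  [[0, 0, 0.0015], [0, 0, 0], 0.005],
])

```text
time_s: 15.57
tool_pos: [0.4807, -0.1786, 0.0426]
tool_rot: [180.0, -0.0, -25.4]
force: [0.2, -0.4, -1.1]
grip_width: 0.0133
```

>>> send_rows([
  [[0, 0, 0.0002], [0, 0, 0], 0.005],
  [[0, 0, 0.0004], [0, 0, 0], 0.005],
  [[0, 0, 0.0006], [0, 0, 0], 0.005],
  [[0, 0, 0.0008], [0, 0, 0], 0.005],
  [[0, 0, 0.001], [0, 0, 0], 0.005],
])

```text
time_s: 15.98
tool_pos: [0.4807, -0.1786, 0.0418]
tool_rot: [180.0, 0.0, -25.4]
force: [-0.8, 0.4, 0.8]
grip_width: 0.0137
```

>>> send_rows([
  [[0, 0, 0.0002], [0, 0, 0], 0.005],
  [[0, 0, 0.0004], [0, 0, 0], 0.005],
  [[0, 0, 0.0006], [0, 0, 0], 0.005],
  [[0, 0, 0.0006], [0, 0, 0], 0.005],
  [[0, 0, 0.0006], [0, 0, 0], 0.005],
])

```text
time_s: 16.4
tool_pos: [0.4807, -0.1786, 0.0417]
tool_rot: [180.0, 0.0, -25.4]
force: [-3.5, 0.8, 5.1]
grip_width: 0.0136
```

```bash
python3 plan.py .481 -.177 .042 -25.3
```

```text
t 16.4 at [ 0.4807 -0.1786  0.0417] [179.98   0.   -25.44] F [-3.52  0.8   5.14] T [ 0.149  0.539 -0.029] w 0.0136
shift [-0.0004 -0.0015 -0.0003] rotvec [ 0.0003  0.     -0.0025] q [ 37.  13. -22. 113.   6.  55. -13.]
```

Contact at 5 N, with z stopped at 0.0417 as expected. Opening slowly.

>>> send_rows([
  [[0, 0, 0], [0, 0, 0], 0.016],
  [[0, 0, 0], [0, 0, 0], 0.02],
  [[0, 0, 0], [0, 0, 0], 0.026],
  [[0, 0, 0], [0, 0, 0], 0.034],
  [[0, 0, 0], [0, 0, 0], 0.04],
], grip_force=10)

```text
time_s: 16.82
tool_pos: [0.4807, -0.1786, 0.0409]
tool_rot: [180.0, -0.0, -25.4]
force: [0.5, -0.6, -0.1]
grip_width: 0.0321
```

>>> send_rows([
  [[0, 0, 0], [0, 0, 0], 0.045],
  [[0, 0, -0.005], [0, 0, 0], 0.05],
  [[0, 0, -0.012], [0, 0, 0], 0.05],
  [[0, 0, -0.022], [0, 0, 0], 0.05],
  [[0, 0, -0.035], [0, 0, 0], 0.05],
])

```text
time_s: 17.23
tool_pos: [0.4804, -0.1784, 0.0768]
tool_rot: [180.0, 0.0, -25.4]
force: [-0.3, -1.4, -0.2]
grip_width: 0.0493
```

>>> send_rows([
  [[0, 0, -0.02], [0, 0, 0], 0.05],
  [[0, 0, -0.04], [0, 0, 0], 0.05],
  [[0, 0, -0.06], [0, 0, 0], 0.05],
  [[0, 0, -0.08], [0, 0, 0], 0.05],
  [[0, 0, -0.09], [0, 0, 0], 0.05],
])

```text
time_s: 17.65
tool_pos: [0.4822, -0.179, 0.1698]
tool_rot: [180.0, -0.3, -25.4]
force: [0.6, -0.3, 0.3]
grip_width: 0.05
```

>>> send_rows([
  [[0, -0.015, 0], [0, 0, 0], 0.05],
  [[0, -0.03, 0], [0, 0, 0], 0.05],
  [[0, -0.05, 0], [0, 0, 0], 0.05],
  [[0, -0.06, 0], [0, 0, 0], 0.05],
  [[0, -0.06, 0], [0, 0, 0], 0.05],
])

```text
time_s: 18.07
tool_pos: [0.5074, -0.1216, 0.1664]
tool_rot: [-179.9, -0.0, -25.2]
force: [0.4, 1.1, -0.8]
grip_width: 0.0504
```

```bash
python3 plan.py .481 -.177 .042 -25.3;python3 snap.py s12 scene 210 130 430 290 3.5;python3 snap.py w12 wrist;python3 snap.py t12 top;python3 snap.py s12f scene
```

```text
t 18.07 at [ 0.5074 -0.1216  0.1664] [-1.7993e+02 -2.0000e-02 -2.5190e+01] F [ 0.35  1.08 -0.8 ] T [ 0.034 -0.024  0.029] w 0.0504
shift [-0.0003  0.0615  0.1243] rotvec [-0.0012 -0.0004  0.002 ] q [ 34.   6. -25. 105.   3.  70. -17.]
[1.07389145 0.79983078 0.68743174] [ 57.92649206   1.32185812 145.51629643] [ 0.50664647 -0.12349158  0.16617226] [ 1.79991228e+02  1.43319398e-04 -2.52906867e+01] 18.1167 [-0.22057665  0.02510144 -0.90452589] [-0.0187403  -0.07479576  0.01466329]
[ 0.54172194 -0.04618023  0.32863999] [-1.76814815e+01 -6.48795071e-03 -2.54137596e+01] [ 0.50618069 -0.12477358  0.16600236] [ 1.79952534e+02  1.15016257e-02 -2.53992249e+01] 18.1667 [-0.01870647 -0.36504882  0.14401586] [-0.01670772 -0.0996089  -0.00858414]
[ 0.29132171 -0.01627723  1.30400368] [ 1.22099324e+01 -3.34045363e-02 -8.49266770e+01] [ 0.50592639 -0.12549831  0.16591328] [ 1.79940156e+02  1.81131348e-02 -2.54822131e+01] 18.2167 [-0.40411472 -0.27188538 -0.23596382] [-0.07338828 -0.10538612 -0.03271175]
[1.07389145 0.79983078 0.68743174] [ 57.92649206   1.32185812 145.51629643] [ 0.50589542 -0.12576064  0.16589913] [ 1.79949425e+02  1.60120585e-02 -2.55322774e+01] 18.2667 [-0.501764   -0.97224772  0.12820253] [-0.02236092 -0.0513421   0.054801  ]
```

View pics/s12f.png

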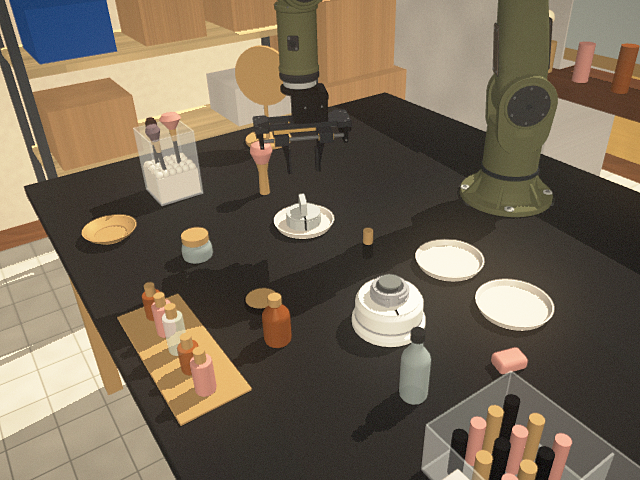

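View pics/s12.png

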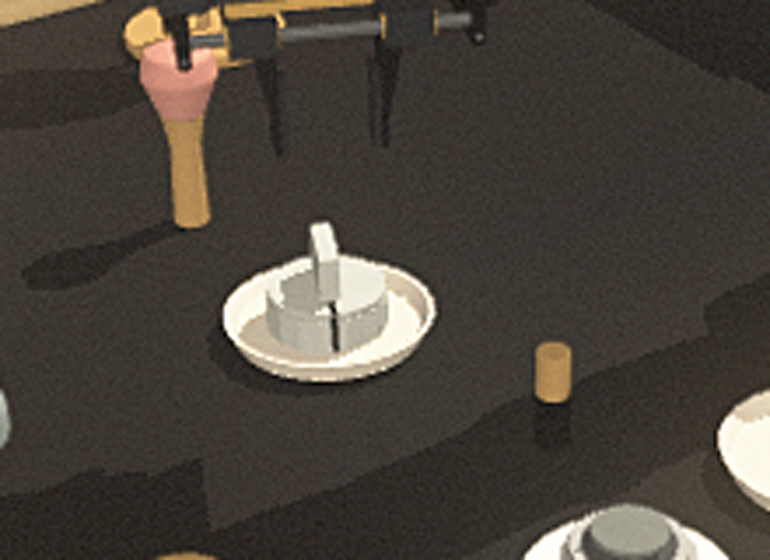

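View pics/w12.png

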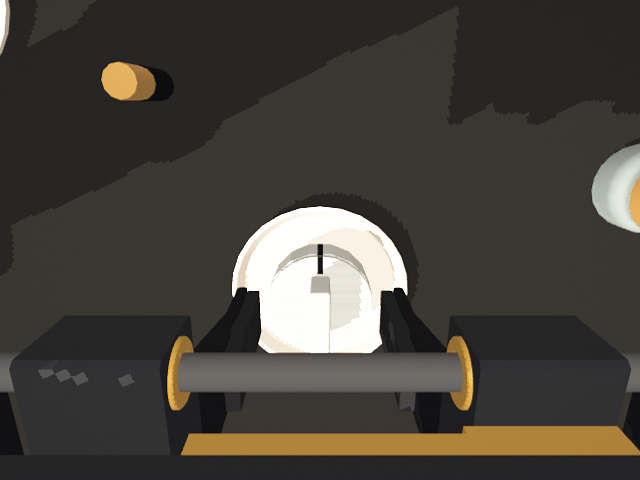

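View pics/t12.png

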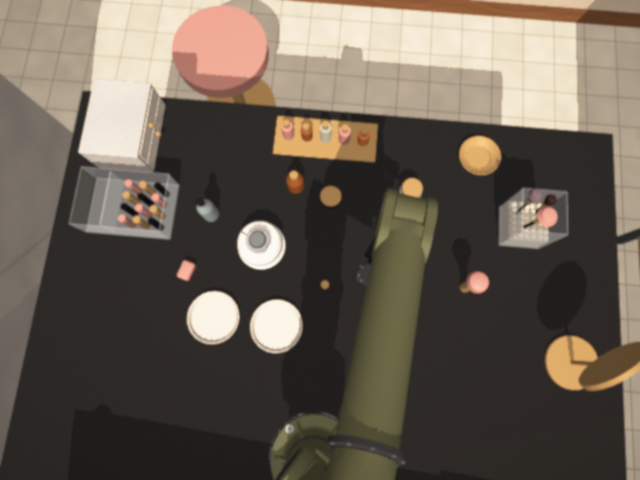

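The lid lies flat in the dish (scene (304,217)) and bystanders are at their starting pixels. One settling call, then hand in.

>>> send_rows([
  [[0, 0, 0], [0, 0, 0], 0.05],
  [[0, 0, 0], [0, 0, 0], 0.05],
  [[0, 0, 0], [0, 0, 0], 0.05],
  [[0, 0, 0], [0, 0, 0], 0.05],
  [[0, 0, 0], [0, 0, 0], 0.05],
])

```text
time_s: 18.68
tool_pos: [0.5064, -0.1246, 0.1661]
tool_rot: [180.0, -0.0, -25.5]
force: [0.7, 0.3, 0.9]
grip_width: 0.0501
```

```bash
python3 -c "
from cell import env
o=env.get_obs();print(o['time_s'],o['tool_pos'],o['force'],o['joint_velocities']);print(env.sign_off())"
```

```text
18.6833 [ 0.50638917 -0.124568    0.1660525 ] [0.66486738 0.30549924 0.90620254] [-0.12215784 -0.02475751 -0.11711029  0.02215747  0.04619744  0.02485933
 -0.05390621]
the job is handed in; nothing more can be done
None
```

The lid is off the washer and lying flat, right way up, in the rightmost white dish. I handed the job in at 18.7 s, and no verdict was reported.

- **Unscrewing:** I gripped the bar and turned the lid about 58° clockwise, following the thread upward. The lines met in the wrist view, and the spring's push showed the lid was free.
- **Lifting:** Early in the lift a side load of about 6.5 N built up at the wrist. I eased it off by shifting the arm before lifting the lid straight clear.
- **Setting down:** It was lowered into the dish with about 5 N of contact, then let go.

**Last checks:**
- The final pictures show the lid inside the rim and looking level, but I did not measure its tilt separately.
- It was released about 2 mm from the dish centre I measured in the top view. The scene-camera dish fit was worse and put the centre about 8 mm from the release point, still inside the 22 mm allowed.
- The bystanders look unmoved by eye in the scene picture.
- The gripper is clear, with wrist force at noise level (about 1 N).

An early washer measurement disagreed by 12 mm because the arm was still settling. I redid it with the picture and pose taken together, and it then agreed to about 2 mm.

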